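# Pack the slide case in layers

### The arm

A 6-joint arm with a two-finger parallel gripper is mounted at the origin on a cart in front of the work surface, level with it; the furniture and walls round the work are solid. World frame = base frame: x ahead of the robot, y to its left, z up, the work surface at z = 0. Lengths are in m, angles in rad, forces in N, time in s.
With the tool pointing down it reaches from about 0.375 to 0.9 m from the base axis. Payload 3.1 kg.
Tool frame: the origin (TCP) lies between the finger pads; the fingertips stand manip.nose_length ahead of it and the grasp point (between the pads) lies 5 mm behind it (manip.nose_length is the distance from the TCP to the fingertips, in m); z points along the fingers, y is the line along which they close (so a half turn about z gives the same grasp; the last joint's range is limited). The gripper opens to 85 mm and grips with 20 to 120 N. Pads are 22 mm wide; open, the fingers measure 114 mm over their backs; the gripper's body (76 mm by 85 mm) begins 54 mm behind the grasp point. The pads swing forward as they close: fully open they stand 13 mm farther back than shut.
Start: joints at [1.119, 0.527, 1.433, -0, 1.181, -0.178], TCP at [0.168, 0.602, 0.245] pointing down, gripper open.
Joint ranges: [-3.08, 3.08], [-0.75, 2.2], [0.22, 2.44], [-1.43, 4.57], [0, 2.65], [-2.85, 2.85]. Speed limits (rad/s): [2.79, 2.79, 3.14, 3.14, 3.14, 3.14].

### API

Orientations are given as a unit quaternion [x, y, z, w].
In Python, from station import monitor, eyes, job, manip gives the robot as it stands.
- The arm moves only by the shell command python3 -m pendant 'ROWS' [FORCE]. ROWS is JSON, a list that holds one entry, the list of rows, each a list of 7 numbers: the shift along the tool's x, y, z as a fraction of full scale, then the turn, a rotation vector about the tool's x, y, z as a fraction of full scale, then the opening, from 0 (shut) to 1 (fully open). A call has 1 to 20 rows; each row shifts and turns the commanded pose from where the row before left it, along the tool's axes as they then stand; what a row does not reach is not made up. Full scale, the value 1, is 800 mm for a shift and 0.12 rad for a turn. A row lasts 1/10 s, in which the tool goes at most 50 mm and 8.59 degrees, less where a joint would pass 70% of its speed; a pose out of reach is approached as far as the arm can. A call with a number of a shift or a turn outside -1 to 1 is refused whole. A call with a gripper value outside its range is refused whole. The fingers move at their own pace and stop on an object; FORCE is the grip in N (left out, the last holds). Time passes only in rows, so rows that do not move let the fingers close. It gives the time, the measured TCP pose, the force, the opening and the grip force at its end, in the units of the state.
- monitor.sense(): the state, without advancing time (a new reading comes with each control period).
- eyes.snapshot(name): name is "scene" or "top" or "wrist"; returns a dict with "pixels" (384x512x3 uint8, red, green, blue), "depth" (384x512 float32, m along the optical axis (not along the pixel's ray), 0 where there is no reading), "intrinsics" (3x3 intrinsics, pixels), "eye" and "attitude" of the camera in the world. Camera axes: x right, y down, z forward; pixel columns grow to the right and rows downward; lengths in m; the calibration is good to about 2 mm. A picture is of the moment at which its call begins.
- job.sign_off(): hands the job in; it is judged then, once.
The state is a dict: "t": time; "q": joint angles; "qd": joint speeds; "tau": joint torques, N m; "tcp_pos": TCP position; "tool_rot": TCP orientation; "force": force on the tool from outside, world axes, zero at the start; "ft_torque": the same for the moment, N m; "finger_gap": opening from 0.0 (shut) to 1.0 (fully open); "gripper_force": force on a finger pad.
Only numpy, scipy, OpenCV 4.12 (cv2) and the standard library are available. Lean on these libraries where they do the work, as an engineer would, in place of code of your own. Each camera call takes 0.05 s, during which the arm holds its last target. There are 200 camera calls.

### The job

Use the opener's thin blade in the notch at the front of the closed blue-lidded slide case to lever its lid up by several centimetres, and swing it open. Load every slide cassette on the bench flat into the bays on the case floor (one to a bay, any order), then the metal tray over them onto the two ledges, with the tweezers and the marker (whichever of them is there) lying in the tray; finally shut the lid fully, leave the opener lying on the bench clear of the case, and do not disturb the glassware nearby.

Things in the scene. Friction and masses are not known exactly. Their poses are not given: they have to be found in the camera images.
- case: Grey slide case fixed to the bench, 130 (x) x 164 (y) x 58 mm without lid; its yaw varies. Origin: centre of the underside; x points from the front (notch, towards the robot) to the hinge side, y along the length. Walls 5 mm: inside 120 (x) by 154 (y) mm, floor at z = 5 mm. Three bays side by side along y; at both ends (beyond y = -65 and +65 mm) a ledge, top at z = 42 mm, carries the tray.
- lid (a joint): Blue lid, rad: 0 shut, 1.8 fully open (leaning a little back; gives a gripper room over the case). A shell 130 x 164 x 18 mm (skirt 14 mm high, 5 mm thick; top panel 4 mm) hinged on the case's far upper edge. Stiff hinge (friction 0.2 N m, lid 0.14 kg): stays at any angle, needs about 2.3 N at the front edge to open, about 1 N to close. Shut, its top is at z = 76 mm and the skirt stands on the rim, no gap but the notch.
- lid_hinge (a point): Middle of the lid's hinge line: case x = +65, y = 0, z = 58 mm; the axis is the case's y.
- lid_edge (a point): Middle of the lid's upper front edge (outer surface of the top panel), 130 mm from the hinge line; moves with the lid.
- notch (a point): Centre of the notch's mouth in the front wall (case x = -65, y = 0, z = 52 mm): an opening through the 5 mm wall, 44 mm wide, 12 mm high (z = 46 to 58 mm), bounded above by the lid's skirt. The blade goes in along the case's +x, 10 to 14 mm deep from the outer face, and lifts the skirt.
- bay_left (a point): Middle of the floor of the left bay, case y = +43, x = 0, z = 5 mm. Each bay is 40 mm wide in y, 120 mm long in x; the dividers between them reach z = 14 mm.
- bay_mid (a point): The same for the middle bay, case y = 0.
- bay_right (a point): The same for the right bay, case y = -43 mm.
- opener: Case opener: red handle 85 x 18 x 20 mm and flat steel blade 70 mm long, 14 mm wide, 3 mm thick, 150 mm in all, 0.07 kg. Lies flat; origin on the underside below the place to grip; x points along to the blade tip. The handle runs from x = -60 to +25 mm, the blade from +25 to +95 mm at mid-height (z = 10 mm).
- opener_tip (a point): Tip of the opener's blade: x = +95, z = 10 mm of the opener.
- cassette_a: Orange slide cassette, lying flat: body 84 (x) x 30 (y) x 18 mm with a grip rib on top, 60 (x) x 10 (y) mm, reaching z = 32 mm. Origin: centre of the underside. About 0.06 kg. May be absent. It lies along x of the case in a bay.
- cassette_b: Yellow slide cassette, same shape and frame. May be absent.
- cassette_c: White slide cassette, same shape and frame. May be absent.
- tray: Shallow aluminium tray 64 (x) x 146 (y) x 13 mm, about 0.09 kg. Origin: centre of the underside. Its walls are 3 mm; its inside is 58 x 140 mm with the floor at z = 8 mm, so the rim stands 5 mm above it. To be gripped from above across its 64 mm width at mid-length. In the case its y lies along the case's y (either way round), origin at case z = 42 mm, with 4 mm play at each end.
- tweezers: Steel tweezers lying flat, 9 (x) x 124 (y) x 13 mm; origin: centre of the underside, long axis y. May be absent.
- marker: Felt marker, white and blue with a black cap, lying, 15 (x) x 127 (y) x 17 mm, round (it can roll); origin: on its surface at mid-length (underside as first laid; it turns with the marker as it rolls), long axis y. May be absent.
- marker_mid (a point): Centre of the marker: on its axis at mid-length, 8 mm from its surface; this point does not shift as it rolls. Absent with the marker.
- flask: Bystander: conical flask with red stopper, 106 mm high, 64 mm wide; origin under its centre.
- beaker: Bystander: glass beaker, 69 mm high, 56 mm wide; origin under its centre.
There are look-alikes about, which are no part of the job. There is more than one size of the cassette_b; the job needs the middle-sized.

How it is judged:
On the way, in this order (a step that is already met when the one before it is completed fails the run):
1. the opener's blade has levered the lid up: the opener touches the lid while it is open by more than 0.2 rad (value of joint lid above 0.2 rad and contact force between opener and lid above 0.05 N), for 0.1 s.
2. every cassette present lies flat on the floor of the case (x of cassette_a in the frame of case between -0.022 and 0.022 m and y of cassette_a in the frame of case between -0.066 and 0.066 m and z of cassette_a in the frame of case between 0.001 and 0.01 m and angle between each of cassette_a, cassette_b, cassette_c's own z axis and vertical below 0.15 rad and x of cassette_b in the frame of case between -0.022 and 0.022 m and y of cassette_b in the frame of case between -0.066 and 0.066 m and z of cassette_b in the frame of case between 0.001 and 0.01 m and x of cassette_c in the frame of case between -0.022 and 0.022 m and y of cassette_c in the frame of case between -0.066 and 0.066 m and z of cassette_c in the frame of case between 0.001 and 0.01 m), for 0.2 s.
3. the tray sits on both ledges and the tools present lie in it (y of tray in the frame of case between -0.01 and 0.01 m and x of tray in the frame of case between -0.033 and 0.033 m and z of tray in the frame of case between 0.038 and 0.047 m and angle between tray's own z axis and vertical below 0.08 rad and x of tweezers in the frame of tray between -0.03 and 0.03 m and y of tweezers in the frame of tray between -0.03 and 0.03 m and z of tweezers in the frame of tray between 0 and 0.027 m and x of marker_mid in the frame of tray between -0.03 and 0.03 m and y of marker_mid in the frame of tray between -0.03 and 0.03 m and z of marker_mid in the frame of tray between 0 and 0.027 m), for 0.2 s.
At the end, for the whole second after the job is handed in: Lid shut (below 0.04 rad); every cassette present flat on the case floor in a bay; tray level on both ledges, within 10 mm of the middle; tweezers and marker, as present, lying in the tray; opener on the bench, its tip over 70 mm from the middle of the case; all at rest (all of step 2 and all of step 3 and linear speed of each of cassette_a, cassette_b, cassette_c, tray, tweezers, marker, opener below 0.02 m/s and value of joint lid below 0.04 rad and height (world z) of opener between -0.01 and 0.024 m and horizontal distance between opener_tip and case above 0.07 m); the robot touches nothing.
It fails at once if a bystander (flask, beaker) is moved more than 30 mm or tipped over (distance of any of flask, beaker from where it was at the start of the episode above 0.03 m or angle between any of flask, beaker's own z axis and vertical above 0.5 rad).
Of cassette_a, cassette_b, cassette_c only 2 to 3 are there at a start; the rules pass over those that are not, and their reading is None.
Of tweezers, marker only 1 to 2 are there at a start; the rules pass over those that are not, and their reading is None.
At some moment in a run one of cassette_a, cassette_b, cassette_c may be knocked a few centimetres aside while the robot is not near it.
It also fails if it takes over 210 s, if anything falls off the work surface, if the arm or the gripper's body presses on something with over 40 N, if the wrist force passes 120 N, or if a joint passes its speed limit or range.

## Working session

There is one attempt and no reset: what is moved stays moved. The work goes in short steps, Python scripts to look and compute and a shell command to move; the robot and the scene stay as the last step left them, time stands still between calls to the robot, and variables do not carry over. Pictures are saved under pics/ and viewed, at most 14 in all, crops included, and the job is handed in when it is done.

```bash
ls; mkdir -p pics; cat > h.py <<'E'
import numpy as np, cv2
from station import monitor, eyes, job, manip
from scipy.spatial.transform import Rotation as R
def snap(n):
    s=eyes.snapshot(n); np.savez(f'{n}.npz',**{k:np.array(v) for k,v in s.items()}); return s
def load(n): return dict(np.load(f'{n}.npz'))
def att(s):
    a=np.array(s['attitude']); return a if a.shape==(3,3) else R.from_quat(a).as_matrix()
def cloud(s):
    K=np.array(s['intrinsics']); d=np.array(s['depth']); v,u=np.mgrid[:d.shape[0],:d.shape[1]]
    p=np.stack([(u-K[0,2])/K[0,0]*d,(v-K[1,2])/K[1,1]*d,d],-1)
    return p@att(s).T+np.array(s['eye'])
def ray(s,u,v,z):
    K=np.array(s['intrinsics']); r=att(s)@np.array([(u-K[0,2])/K[0,0],(v-K[1,2])/K[1,1],1]); e=np.array(s['eye'])
    return e+r*(z-e[2])/r[2]
def save(s,name,crop=None,scale=1.5):
    im=cv2.cvtColor(np.array(s['pixels']),cv2.COLOR_RGB2BGR)
    if crop: im=im[crop[1]:crop[3],crop[0]:crop[2]]
    cv2.imwrite(f'pics/{name}.png',cv2.resize(im,None,fx=scale,fy=scale))
E
python3 - <<'E'
from h import *
for n in('scene','top'):
    s=snap(n); save(s,n+'0'); print(n,s['eye'],att(s).round(3).tolist(),np.array(s['intrinsics']).tolist())
print(monitor.sense(), manip.nose_length)
E
```

```text
pics
scene [0.01607459 0.00730431 0.74152494] [[0.558, -0.654, 0.511], [-0.83, -0.43, 0.357], [-0.014, -0.623, -0.782]] [[362.1418520077709, 0.0, 254.30322952081002], [0.0, 362.1418520077709, 194.58614131769028], [0.0, 0.0, 1.0]]
top [0.31244043 0.33370746 1.23464696] [[0.008, -0.993, 0.119], [-1.0, -0.009, -0.01], [0.011, -0.119, -0.993]] [[427.02412765311084, 0.0, 251.01918794228382], [0.0, 427.02412765311084, 195.14858007610982], [0.0, 0.0, 1.0]]
{'t': 0.1, 'q': array([ 1.11948535e+00,  5.28390469e-01,  1.43378063e+00, -4.47951747e-06,
        1.18143436e+00, -1.78486803e-01]), 'qd': array([-0.00036202, -0.00030657, -0.00257881,  0.00125039, -0.00077808,
        0.00027425]), 'tau': array([-1.06252321e-04, -4.43303418e+01, -1.78587073e+01, -2.04371781e-04,
        3.87924301e-03, -7.28279645e-06]), 'tcp_pos': array([0.16809354, 0.60131794, 0.2444188 ]), 'tool_rot': array([ 1.35988502e-01,  9.90709904e-01, -9.57558139e-04, -3.09734317e-04]), 'force': array([ 1.46234355, -0.53602054,  0.05195114]), 'ft_torque': array([0.00575785, 0.02896817, 0.0301941 ]), 'gripper_force': 0.0, 'finger_gap': 1.0017805052490591} 0.014
```

View pics/scene0.png

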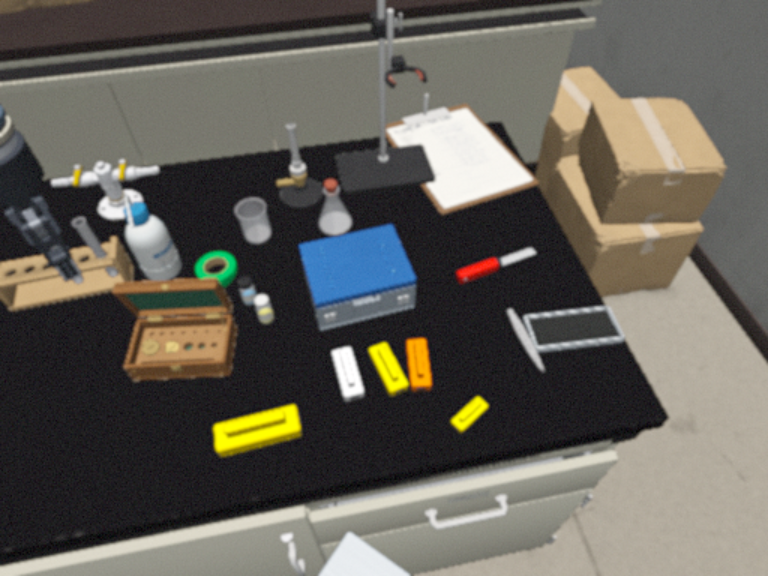

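View pics/top0.png

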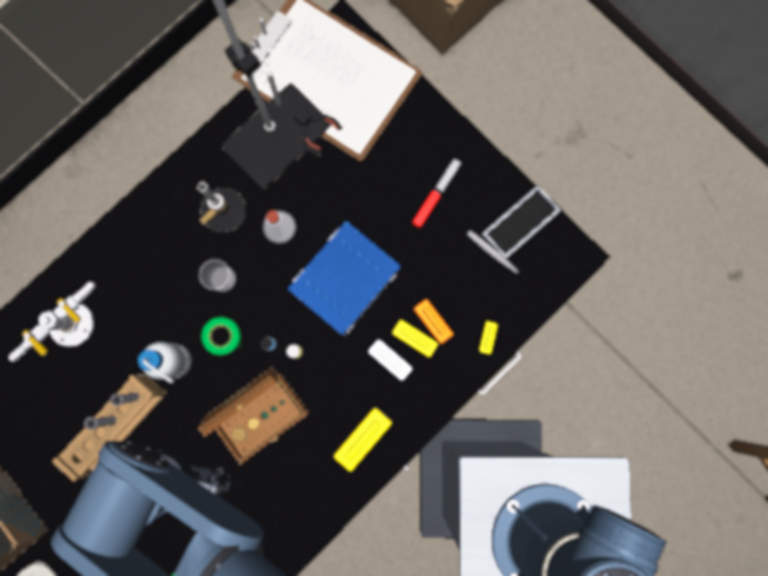

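The scene picture shows the case, opener, tray, tweezers and three cassettes, and no marker. In the top view (pixels at 1.5x) they are:
- lid: (345,277)
- opener: handle (427,208), tip (458,162)
- tray: (521,221)
- tweezers: (493,251)
- cassettes: white (390,360), middle yellow (415,338), orange (434,321)
- look-alike yellows: (362,440) and (488,337)
- flask: (279,226)
- beaker: (217,275)

```bash
cat > meas.py <<'E'
from h import *
def rect(P):
    (c,(w,h),a)=cv2.minAreaRect((P[:,:2]*1000).astype(np.float32))
    if w<h: a+=90;w,h=h,w
    return np.round([c[0],c[1],w,h,(a+90)%180-90],1)   # long axis angle deg, mm
def comps(s,m,C,zlo,zhi,minpx=40):
    m=(m&(C[...,2]>zlo)&(C[...,2]<zhi)).astype(np.uint8)
    n,l,st,_=cv2.connectedComponentsWithStats(m)
    for i in range(1,n):
        if st[i,4]>=minpx: yield l==i,st[i]
def masks(s):
    h=cv2.cvtColor(np.array(s['pixels']),cv2.COLOR_RGB2HSV).astype(int);H,S,V=h[...,0],h[...,1],h[...,2]
    return dict(blue=(H>100)&(H<120)&(S>130)&(V>60),red=((H<6)|(H>174))&(S>150)&(V>80),orange=(H>=7)&(H<19)&(S>170)&(V>120),
      yellow=(H>=22)&(H<34)&(S>150)&(V>120),grey=(S<60)&(V>70))
if __name__=='__main__':
    for n in('top','scene'):
        s=load(n);C=cloud(s);M=masks(s)
        for k,m in M.items():
            lo,hi=(.06,.09) if k=='blue' else (-.005,.12)
            for c,st in comps(s,m,C,lo,hi,40):
                P=C[c]
                if abs(P[:,1].mean())>.75 or P[:,0].mean()<0: continue
                print(n,k,st[4],(st[:2]+st[2:4]//2).tolist(),rect(P),'z',np.percentile(P[:,2],[5,50,95]).round(3))
E
python3 meas.py
```

```text
top blue 2793 [230, 185] [480.4 381.2 164.2 132.4 -39.5] z [0.073 0.076 0.08 ]
top red 228 [284, 139] [627.4 226.1  81.6  25.3 -32.4] z [-0.002  0.019  0.024]
top orange 141 [289, 214] [407.  211.4  89.7  36.1  37.4] z [-0.002  0.013  0.021]
top yellow 379 [276, 225] [374.  247.   89.9  35.3  57.7] z [-0.001  0.018  0.034]
top yellow 198 [325, 225] [376.5 105.8  64.3  27.1 -15.6] z [-0.001  0.012  0.023]
top yellow 741 [241, 293] [182.8 345.6 125.3  47.3 -40.4] z [0.001 0.026 0.047]
top grey 5800 [222, 51] [906.5 428.4 307.2 214.7  57.2] z [0.001 0.005 0.01 ]
top grey 65 [251, 20] [999.2 326.8 179.1   7.1  45.4] z [-0.004  0.     0.005]
top grey 1193 [344, 163] [583.3  35.8 691.7 336.8   5. ] z [-0.003  0.003  0.015]
top grey 95 [179, 79] [788.3 535.1  27.6  23.8 -77. ] z [0.014 0.033 0.113]
top grey 175 [299, 117] [696.8 182.3  81.8  21.7 -33.3] z [-0.003  0.01   0.016]
top grey 127 [144, 134] [629.1 632.3  54.1  38.   35.3] z [0.008 0.07  0.108]
top grey 342 [186, 151] [587.9 511.8  65.4  64.1 -59.7] z [0.003 0.032 0.092]
top grey 419 [145, 184] [491.2 629.3  79.7  60.   67.4] z [-
[... 1430 characters left out ...]
 [509.5 656.4 142.5  64.4  49.7] z [0.003 0.044 0.07 ]
scene grey 1040 [102, 165] [349.3 759.7 188.8  77.3  64.9] z [0.003 0.07  0.116]
scene grey 182 [345, 171] [700.6 186.6  90.5  28.3 -30.7] z [0.    0.012 0.015]
scene grey 45 [74, 181] [261.1 749.7  15.8   7.9 -15.3] z [0.02  0.032 0.043]
scene grey 267 [171, 203] [361.2 506.8  98.6  42.5  63.4] z [0.002 0.024 0.055]
scene grey 985 [243, 206] [451.  346.2 167.3  44.2 -39.3] z [0.003 0.03  0.057]
scene grey 1220 [392, 239] [561.    6.6 239.9 173.7  45. ] z [-0.     0.009  0.015]
scene grey 578 [232, 249] [336.8 299.6 102.   38.1  50.1] z [0.001 0.019 0.034]
scene grey 925 [243, 369] [138.9 127.3 111.2  49.9 -56.5] z [-0.001  0.001  0.003]
```

```bash
cat >> h.py <<'E'
CASE=np.array([.4804,.3815]); CY=np.radians(50.2)
def case2w(x,y): # mm -> world m
    c,s=np.cos(CY),np.sin(CY); return CASE+np.array([c*x-s*y,s*x+c*y])/1000
def w2case(p):
    c,s=np.cos(CY),np.sin(CY); d=(np.array(p)[...,:2]-CASE)*1000; return np.stack([c*d[...,0]+s*d[...,1],-s*d[...,0]+c*d[...,1]],-1)
def plan(x,y,z,yaw=None,flip=False):
    """yaw deg: world angle of tool y (mod 180) ; prints turn (units total) then shift in the turned tool frame (units)"""
    st=monitor.sense(); Rt=R.from_quat(st['tool_rot']).as_matrix(); p=np.array(st['tcp_pos'])
    if yaw is not None:
        best=None
        for a in (np.radians(yaw),np.radians(yaw+180)):
            ya=np.array([np.cos(a),np.sin(a),0]); za=np.array([0,0,-1.]); G=np.stack([np.cross(ya,za),ya,za],1)
            rv=R.from_matrix(Rt.T@G).as_rotvec()
            ok=abs(st['q'][5]+rv[2])<2.7
            key=np.linalg.norm(rv)+(0 if ok else 10)
            if flip: key=-np.linalg.norm(rv)
            if best is None or key<best[0]: best=(key,rv,G)
        print('turn units',(best[1]/.12).round(2),'q6',st['q'][5].round(2),'->',(st['q'][5]+best[1][2]).round(2)); G=best[2]
    else: G=Rt
    d=G.T@(np.array([x,y,z])-p); print('shift units',(d/.8).round(4),'mm',(d*1000).round(1), 'tool x',G[:,0].round(2),'tool y',G[:,1].round(2))
def say():
    st=monitor.sense(); print('t',round(st['t'],1),'p',np.round(st['tcp_pos'],4),'f',np.round(st['force'],1),'gap',round(st['finger_gap'],3),'gf',round(st['gripper_force'],1),'q6',st['q'][5].round(2))
E
python3 - <<'E'
from h import *
from meas import *
s=load('top');C=cloud(s);M=masks(s)
for k,lo,hi in(('red',.013,.03),('orange',.024,.04),('yellow',.024,.04),('grey',.024,.04),('orange',.011,.024),('yellow',.011,.024)):
    for c,st in comps(s,M[k],C,lo,hi,15):
        P=C[c]; 
        if .3<P[:,0].mean()<.7 and 0<P[:,1].mean()<.32: print(k,lo,len(P),(P.mean(0)*1000).round(1),rect(P))
plan(.640,.219,.22,57)
E
```

```text
red 0.013 161 [624.3 224.5  20. ] [624.5 224.3  77.1  17.9 -32. ]
yellow 0.024 80 [371.9 246.9  31.7] [372.2 246.8  59.2  10.3  58.1]
grey 0.024 82 [330.9 293.5  31.2] [331.4 294.   59.4  14.1  45.7]
orange 0.011 69 [396.5 203.5  17. ] [402.6 209.9  79.7  30.4  37. ]
yellow 0.011 234 [371.7 247.6  18.1] [372.3 246.9  84.6  29.9  58.4]
yellow 0.011 101 [374.9 106.3  15.9] [373.6 107.1  56.9  21.2 -13.9]
turn units [-0.02 -0.    2.53] q6 -0.18 -> 0.12
shift units [-0.755  -0.0795  0.0305] mm [-604.   -63.6   24.4] tool x [-0.84  0.54  0.  ] tool y [0.54 0.84 0.  ]
```

```bash
python3 -m pendant '[[[0,0,0,0,0,0.9,1],[0,0,0,0,0,0.9,1],[0,0,0,0,0,0.73,1],[-0.03,-0.005,0.002,0,0,0,1],[-0.045,-0.005,0.002,0,0,0,1],[-0.045,-0.005,0.002,0,0,0,1],[-0.045,-0.005,0.002,0,0,0,1],[-0.045,-0.005,0.002,0,0,0,1],[-0.045,-0.005,0.002,0,0,0,1],[-0.045,-0.005,0.002,0,0,0,1],[-0.045,-0.005,0.002,0,0,0,1],[-0.045,-0.005,0.002,0,0,0,1],[-0.045,-0.005,0.002,0,0,0,1],[-0.045,-0.005,0.002,0,0,0,1],[-0.045,-0.005,0.002,0,0,0,1],[-0.045,-0.005,0.002,0,0,0,1],[-0.045,-0.005,0.002,0,0,0,1],[-0.045,-0.005,0.002,0,0,0,1],[-0.045,-0.005,0.002,0,0,0,1],[-0.045,-0.0045,0.0005,0,0,0,1]]]'
python3 - <<'E'
from h import *
say(); s=snap('wrist'); save(s,'w1'); print(s['eye'],att(s).round(2).tolist())
E
```

```text
t: 2.1
tcp_pos: [0.6351, 0.217, 0.2185]
tool_rot: [0.284, 0.959, -0.0, -0.001]
force: [1.0, -0.5, -0.4]
finger_gap: 1.0
gripper_force: 0.0
t 2.1 p [0.6351 0.217  0.2185] f [ 1.  -0.5 -0.4] gap 1.0 gf 0.0 q6 -0.83
[0.56484667 0.26251655 0.34674866] [[0.54, 0.79, 0.27], [0.84, -0.52, -0.18], [-0.0, 0.32, -0.95]]
```

View pics/w1.png

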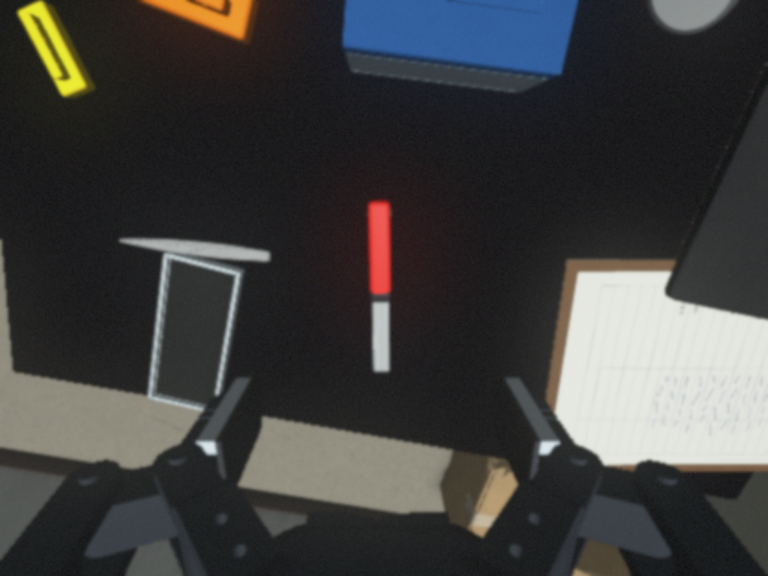

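Here the opener is centred at (380,248), blade pointing down to (381,370). The tray is at (195,330) and the tweezers at (195,250). I'll measure all three from this view.

```bash
python3 - <<'E'
from h import *
from meas import *
s=load('wrist');C=cloud(s);M=masks(s)
for k,lo,hi in(('red',.013,.03),('red',-.01,.03),('grey',-.01,.03),('grey',.006,.03)):
    for c,st in comps(s,M[k],C,lo,hi,100):
        P=C[c]; 
        if P[:,0].mean()<.75 : print(k,lo,len(P),(st[:2]+st[2:4]//2).tolist(),(np.median(P,0)*1000).round(1),rect(P),np.percentile(P[:,2],[5,50,95]).round(3))
E
```

```text
red 0.013 889 [253, 165] [624.6 225.6  19.2] [625.4 224.8  75.4  18.  -32. ] [0.016 0.019 0.021]
red -0.01 970 [252, 164] [623.9 225.6  19. ] [627.1 223.1  80.5  20.1 -32.3] [-0.     0.019  0.02 ]
grey -0.01 776 [462, 11] [603.5 487.8  17.4] [604.6 492.7  49.4  15.4  47.4] [0.008 0.017 0.028]
grey -0.01 241 [290, 53] [541.3 324.9   9.7] [543.1 327.2 123.    1.1  50.6] [0.002 0.01  0.018]
grey -0.01 2714 [90, 216] [568.   66.4   8.4] [561.3  -0.8 242.7 162.4  49.4] [-0.001  0.008  0.013]
grey -0.01 587 [253, 224] [694.6 181.2  10.8] [697.  179.1  81.4  16.5 -32.5] [-0.001  0.011  0.012]
grey 0.006 770 [462, 11] [603.6 487.8  17.5] [604.6 492.7  49.4  15.4  47.4] [0.008 0.018 0.028]
grey 0.006 182 [290, 53] [541.2 324.7  11. ] [542.6 326.4 120.4   1.   50.3] [0.006 0.011 0.018]
grey 0.006 1892 [130, 216] [574.3  67.9  10.8] [602.6  46.3 160.9 124.  -38. ] [0.007 0.011 0.013]
grey 0.006 473 [253, 224] [693.2 182.2  11. ] [693.6 181.3  73.3  13.2 -32.6] [0.01  0.011 0.013]
```

```bash
python3 - <<'E'
from h import *
plan(.6434,.2133,.018,57.7)
E
```

```text
turn units [ 0.    0.05 -0.14] q6 -0.83 -> -0.85
shift units [-0.0022  0.0025  0.2508] mm [ -1.8   2.  200.6] tool x [-0.85  0.53  0.  ] tool y [0.53 0.85 0.  ]
```

```bash
python3 -m pendant '[[[0,0,0,0,0.05,-0.14,1],[-0.0022,0.0025,0.03,0,0,0,0.6],[0,0,0.04,0,0,0,0.6],[0,0,0.04,0,0,0,0.6],[0,0,0.04,0,0,0,0.6],[0,0,0.04,0,0,0,0.6],[0,0,0.03,0,0,0,0.6],[0,0,0.015,0,0,0,0.6],[0,0,0.012,0,0,0,0.6],[0,0,0.0035,0,0,0,0.6],[0,0,0,0,0,0,0.6],[0,0,0,0,0,0,0],[0,0,0,0,0,0,0],[0,0,0,0,0,0,0],[0,0,0,0,0,0,0],[0,0,0,0,0,0,0],[0,0,0,0,0,0,0],[0,0,0,0,0,0,0]]]' 110; python3 - <<'E'
from h import *
plan(.6434,.2133,.1,57.7)
E
```

```text
t: 3.95
tcp_pos: [0.637, 0.2197, 0.0205]
tool_rot: [0.276, 0.961, 0.001, -0.002]
force: [-1.4, -0.9, 6.5]
finger_gap: 0.176
gripper_force: 108.9
turn units [ 0.01 -0.04  0.03] q6 -0.85 -> -0.85
shift units [-0.011  -0.0025 -0.0994] mm [ -8.8  -2.  -79.5] tool x [-0.85  0.53  0.  ] tool y [0.53 0.85 0.  ]
```

```bash
python3 -m pendant '[[[0,0,-0.02,0,0,0,0],[0,0,-0.04,0,0,0,0],[0,0,-0.04,0,0,0,0],[0,0,-0.04,0,0,0,0],[0,0,-0.04,0,0,0,0],[0,0,-0.03,0,0,0,0],[0,0,0,0,0,-1,0],[0,0,0,0,0,-1,0],[0,0,0,0,0,-1,0],[0,0,0,0,0,-1,0],[0,0,0,0,0,-1,0],[0,0,0,0,0,-1,0],[0,0,0,0,0,-1,0],[0,0,0,0,0,-1,0],[0,0,0,0,0,-1,0],[0,0,0,0,0,-1,0],[0,0,0,0,0,-1,0],[0,0,0,0,0,-1,0],[0,0,0,0,0,0,0],[0,0,0,0,0,0,0]]]' ; python3 - <<'E'
from h import *
say();plan(*case2w(-200,0),.15,140.2)
E
```

```text
t: 5.95
tcp_pos: [0.6368, 0.219, 0.1874]
tool_rot: [-0.425, 0.905, 0.003, -0.001]
force: [-0.8, -0.5, -0.5]
finger_gap: 0.173
gripper_force: 108.1
t 6.0 p [0.6368 0.219  0.1874] f [-0.8 -0.5 -0.5] gap 0.173 gf 108.1 q6 -2.29
turn units [ 0.05 -0.    0.01] q6 -2.29 -> -2.28
shift units [0.2191 0.2802 0.0467] mm [175.3 224.2  37.4] tool x [-0.64 -0.77 -0.  ] tool y [-0.77  0.64  0.  ]
```

```bash
python3 -m pendant '[[[0.02,0.025,0,0.05,0,0,0],[0.032,0.04,0,0,0,0,0],[0.032,0.04,0,0,0,0,0],[0.032,0.04,0,0,0,0,0],[0.032,0.04,0,0,0,0,0],[0.032,0.04,0.015,0,0,0,0],[0.025,0.035,0.02,0,0,0,0],[0.014,0.02,0.0117,0,0,0,0],[0,0,0,0,0,0,0],[0,0,0,0,0,0,0]]]' ; python3 - <<'E'
from h import *
from meas import *
say()
for n in('top','scene'):
    s=snap(n); save(s,n+'1');C=cloud(s);M=masks(s)
    for k in('blue','red','orange','yellow','grey'):
      for c,st in comps(s,M[k],C,.06 if k=='blue' else (.09 if k in('red','grey') else .024),.3,25):
        P=C[c]
        if .2<P[:,0].mean()<.55 and .1<P[:,1].mean()<.45: print(n,k,len(P),(np.median(P,0)*1000).round(1),rect(P), w2case(np.median(P,0)).round(1))
E
```

```text
t: 6.95
tcp_pos: [0.354, 0.227, 0.1503]
tool_rot: [-0.426, 0.905, -0.0, 0.001]
force: [0.9, 0.9, -0.3]
finger_gap: 0.177
gripper_force: 108.1
t 7.0 p [0.354  0.227  0.1503] f [ 0.9  0.9 -0.3] gap 0.177 gf 108.1 q6 -2.15
top blue 2782 [478.9 380.7  76.5] [479.8 380.2 164.6 129.9 -39.5] [-1.6  0.6]
top grey 84 [405.7 291.3 142.3] [406.2 291.6  41.1  14.1  50.7] [-117.1   -0.4]
top grey 36 [309.3 268.6 233.4] [309.3 266.2  22.7  10.   46. ] [-196.3   59.2]
scene blue 1474 [447.9 404.8  78.1] [399.8 372.6 273.   97.9  38.6] [-3.  39.9]
scene red 267 [340.9 214.5 151.2] [345.6 219.6  75.9  21.4  51.5] [-217.6    0.3]
scene yellow 77 [405.2 211.8  33.3] [406.8 212.3  56.2   8.1  36.6] [-178.5  -50.8]
scene yellow 134 [370.2 244.4  33.4] [356.  232.2 108.3  21.4  43.4] [-175.9   -3.1]
scene grey 170 [389.2 194.9 233.6] [388.8 196.4  36.2  24.5 -24.9] [-201.7  -49.3]
scene grey 251 [318.  254.8 231. ] [322.9 254.3  45.8  24.8 -36.4] [-201.3   43.6]
scene grey 48 [377.2 207.1 194.3] [374.7 204.8  31.5  12.1  26.6] [-200.1  -32.4]
scene grey 25 [365.2 225.5 183.7] [362.4 229.6  52.3  11.5  33.5] [-193.6  -11.3]
scene grey 47 [357.1 213.3 167.4] [358.8 214.3  10.1   8.4 -57.5] [-208.1  -12.9]
scene grey 35 [338.4 229.2 162.8] [338.2 231.6   9.7   7.1  76.8] [-207.9   11.6]
```

View pics/scene1.png

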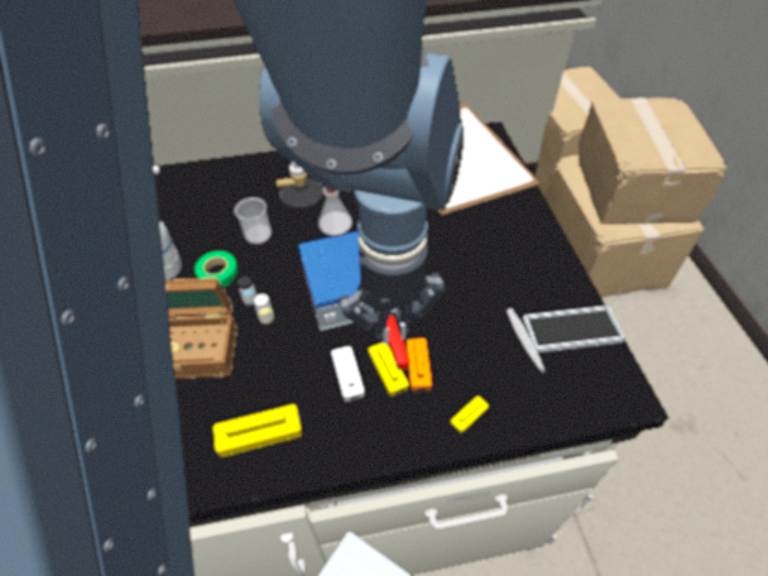

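The opener is held straight along case x (red at (397,340)); the blade lies at case y ≈ 0 with its tip about 30 mm short of the wall. Next I lower it to notch height and go in.

```bash
python3 -m pendant '[[[0,0,0.02,0,0,0,0],[0,0,0.03,0,0,0,0],[0,0,0.03,0,0,0,0],[0,0,0.02,0,0,0,0],[0,0,0.0105,0,0,0,0],[0,0,0,0,0,0,0],[0,0,0,0,0,0,0]]]' ; python3 - <<'E'
from h import *
from meas import *
say()
s=snap('top');C=cloud(s);m=masks(s)['grey']
for c,st in comps(s,m,C,.04,.3,20):
        P=C[c]; q=w2case(P)
        if .3<P[:,0].mean()<.5 and .2<P[:,1].mean()<.4: print(len(P),(np.median(P,0)*1000).round(1),rect(P),q.min(0).round(),q.max(0).round())
plan(*case2w(-157,0),.0625,140.2)
E
```

```text
t: 7.75
tcp_pos: [0.3537, 0.2267, 0.0617]
tool_rot: [-0.426, 0.905, -0.0, 0.0]
force: [0.5, 0.2, -0.6]
finger_gap: 0.172
gripper_force: 108.1
t 7.8 p [0.3537 0.2267 0.0617] f [ 0.5  0.2 -0.6] gap 0.172 gf 108.1 q6 -2.15
74 [407.3 293.1  53.4] [405.9 291.3  41.2  13.7  50.3] [-138.   -7.] [-96.   6.]
turn units [-0.01  0.01  0.03] q6 -2.15 -> -2.14
shift units [-0.0538  0.0021 -0.0007] mm [-43.1   1.7  -0.5] tool x [-0.64 -0.77 -0.  ] tool y [-0.77  0.64  0.  ]
```

```bash
python3 -m pendant '[[[-0.015,0.001,0,0,0,0,0],[-0.015,0,0,0,0,0,0],[-0.012,0,0,0,0,0,0],[-0.008,0,0,0,0,0,0],[-0.004,0,0,0,0,0,0],[0,0,0,0,0,0,0],[0,0,0,0,0,0,0]]]'
python3 -m pendant '[[[0,0,-0.007,0,0,0,0],[0,0,-0.007,0,0,0,0],[0,0,-0.007,0,0,0,0],[0,0,-0.007,0,0,0,0],[-0.0005,0,-0.007,0,0,0,0],[-0.0005,0,-0.007,0,0,0,0],[-0.001,0,-0.007,0,0,0,0],[0,0,0,0,0,0,0],[0,0,0,0,0,0,0]]]'
python3 - <<'E'
from h import *
from meas import *
say()
s=snap('top');C=cloud(s);m=masks(s)['blue']
q=w2case(C); sel=m&(C[...,2]>.06)&(abs(q[...,1])<75)
x=q[sel][:,0];z=C[sel][:,2]*1000; print(np.polyfit(x,z,1), x.min(),x.max())
E
```

```text
t: 8.5
tcp_pos: [0.379, 0.2602, 0.0612]
tool_rot: [-0.426, 0.905, -0.0, -0.001]
force: [0.4, -0.6, -0.6]
finger_gap: 0.17
gripper_force: 108.1
t: 9.4
tcp_pos: [0.3806, 0.2616, 0.1009]
tool_rot: [-0.426, 0.905, -0.0, -0.0]
force: [-0.6, -0.7, -1.3]
finger_gap: 0.174
gripper_force: 108.0
t 9.4 p [0.3806 0.2616 0.1009] f [-0.6 -0.7 -1.3] gap 0.174 gf 108.0 q6 -2.09
[-0.28321194 95.34876755] -58.08385611479703 68.6635992123582
```

```bash
python3 -m pendant '[[[-0.0033,0,-0.0083,0,0,0,0],[-0.0033,0,-0.0083,0,0,0,0],[-0.0033,0,-0.0083,0,0,0,0],[-0.006,0,-0.01,0,0,0,0],[-0.006,0,-0.01,0,0,0,0],[-0.0048,0,-0.0062,0,0,0,0],[-0.0048,0,-0.0062,0,0,0,0],[0,0,0,0,0,0,0],[0,0,0,0,0,0,0],[0,0,0.011,0,0,0,0],[0,0,0.011,0,0,0,0],[0,0,0,0,0,0,0]]]'
cat > lid.py <<'E'
from h import *
from meas import *
def lid(name='top'):
    s=snap(name);C=cloud(s);m=masks(s)['blue']
    q=w2case(C); sel=m&(C[...,2]>.06)&(abs(q[...,1])<75)&(abs(q[...,0])<140)
    X=np.stack([q[sel][:,0],C[sel][:,2]*1000],1); X0=np.median(X,0); X=X[np.linalg.norm(X-X0,axis=1)<100]
    u=np.linalg.svd(X-X.mean(0))[2][0] if len(X)<4000 else np.linalg.svd((X-X.mean(0))[::2],full_matrices=False)[2][0]
    if u[1]<0:u=-u
    print(name,'lid angle',np.arctan2(u[1],-u[0]).round(3),len(X),'mean',X.mean(0).round(1),'min',X.min(0).round(),'max',X.max(0).round())
    return s
E
python3 - <<'E'
from lid import *
say(); print(w2case(monitor.sense()['tcp_pos'])); lid(); save(lid('scene'),'scene2')
E
```

```text
t: 10.65
tcp_pos: [0.3956, 0.2806, 0.1272]
tool_rot: [-0.426, 0.905, -0.0, -0.002]
force: [-0.7, -0.3, -0.9]
finger_gap: 0.175
gripper_force: 108.1
t 10.7 p [0.3956 0.2806 0.1272] f [-0.7 -0.3 -0.9] gap 0.175 gf 108.1 q6 -2.06
[-131.7809967     0.52990281]
top lid angle 0.675 2025 mean [ 17.9 119.7] min [-34.  69.] max [ 75. 159.]
scene lid angle 0.577 313 mean [-12.1 141.4] min [-35.  91.] max [ 58. 158.]
```

View pics/scene2.png

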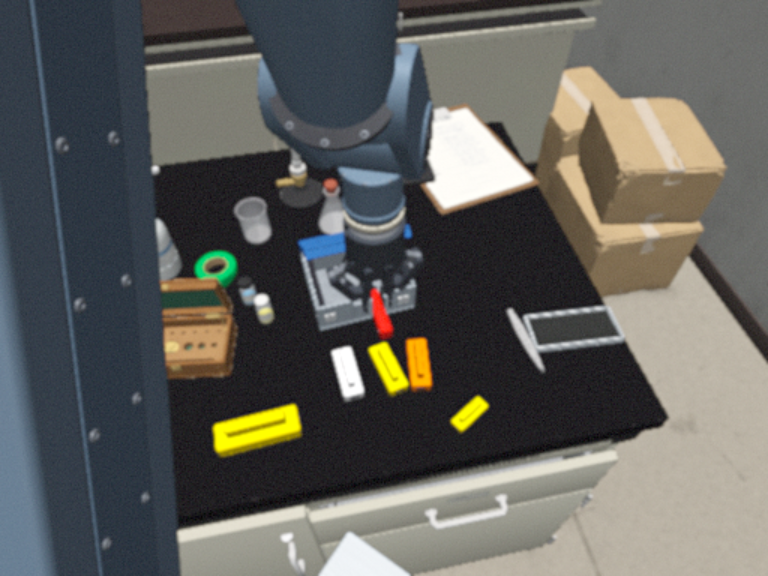

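The lid is about 0.67 rad open with the opener under it (red at (381,315)). Now I push further in and swing the lid back.

```bash
python3 -m pendant '[[[-0.014,0,0,0,0,0,0],[-0.014,0,0,0,0,0,0],[-0.0133,0,0,0,0,0,0],[0,0,0,0,0,0,0],[-0.0094,0,-0.012,0,0,0,0],[-0.0094,0,-0.012,0,0,0,0],[-0.0104,0,-0.0046,0,0,0,0],[-0.0104,0,-0.0046,0,0,0,0],[-0.0111,0,-0.0024,0,0,0,0],[-0.0111,0,-0.0024,0,0,0,0],[-0.0112,0,0,0,0,0,0],[-0.0112,0,0,0,0,0,0],[-0.0112,0,0.002,0,0,0,0],[0,0,0,0,0,0,0],[0,0,0,0,0,0,0]]]'
python3 - <<'E'
from lid import *
say(); print(w2case(monitor.sense()['tcp_pos'])); lid(); lid('scene')
E
```

```text
t: 12.25
tcp_pos: [0.4678, 0.3663, 0.1579]
tool_rot: [-0.426, 0.905, -0.0, 0.002]
force: [-0.5, 0.5, -0.4]
finger_gap: 0.179
gripper_force: 108.3
t 12.2 p [0.4678 0.3663 0.1579] f [-0.5  0.5 -0.4] gap 0.179 gf 108.3 q6 -1.97
[-19.73277793  -0.08497182]
top lid angle 1.588 414 mean [ 83.1 169.1] min [74. 86.] max [ 93. 192.]
scene lid angle 1.632 933 mean [ 82.1 115.8] min [65. 61.] max [ 94. 192.]
```

```bash
python3 -m pendant '[[[-0.009,0,0.002,0,0,0,0],[-0.009,0,0.002,0,0,0,0],[0,0,0,0,0,0,0],[0,0,0,0,0,0,0],[0.02,0,0,0,0,0,0],[0.04,0,0,0,0,0,0],[0.04,0,-0.01,0,0,0,0],[0.04,0,-0.02,0,0,0,0],[0.04,0,-0.02,0,0,0,0],[0,0,0,0,0,0,0],[0,0,0,0,0,0,0]]]'
python3 - <<'E'
from lid import *
say(); print(w2case(monitor.sense()['tcp_pos'])); lid(); lid('scene');plan(.637,.2195,.19,140.2)
E
```

```text
t: 13.45
tcp_pos: [0.3846, 0.2657, 0.1952]
tool_rot: [-0.426, 0.905, -0.0, 0.001]
force: [0.1, 0.1, -1.2]
finger_gap: 0.171
gripper_force: 107.8
t 13.4 p [0.3846 0.2657 0.1952] f [ 0.1  0.1 -1.2] gap 0.171 gf 107.8 q6 -2.09
[-150.30903941   -0.48666766]
top lid angle 1.77 1345 mean [ 91.2 125.6] min [67. 60.] max [112. 190.]
scene lid angle 1.772 1500 mean [ 93.8 124.8] min [66. 60.] max [112. 188.]
turn units [-0.01  0.01  0.04] q6 -2.09 -> -2.08
shift units [-0.1567 -0.2793  0.0057] mm [-125.4 -223.5    4.6] tool x [-0.64 -0.77 -0.  ] tool y [-0.77  0.64  0.  ]
```

```bash
python3 -m pendant '[[[-0.01,-0.03,0,0,0,0,0],[-0.02,-0.04,0,0,0,0,0],[-0.02,-0.04,0,0,0,0,0],[-0.023,-0.04,0,0,0,0,0],[-0.023,-0.04,0,0,0,0,0],[-0.023,-0.04,0,0,0,0,0],[-0.023,-0.03,0.003,0,0,0,0],[-0.0147,-0.0193,0.003,0,0,0,0],[0,0,0,0,0,1,0],[0,0,0,0,0,1,0],[0,0,0,0,0,1,0],[0,0,0,0,0,1,0],[0,0,0,0,0,1,0],[0,0,0,0,0,1,0],[0,0,0,0,0,1,0],[0,0,0,0,0,1,0],[0,0,0,0,0,1,0],[0,0,0,0,0,1,0],[0,0,0,0,0,1,0],[0,0,0,0,0,1,0]]]'
python3 -m pendant '[[[0,0,0,0,0,0,0],[0,0,0.03,0,0,0,0],[0,0,0.05,0,0,0,0],[0,0,0.05,0,0,0,0],[0,0,0.04,0,0,0,0],[0,0,0.02,0,0,0,0],[0,0,0,0,0,0,0],[0,0,0,0,0,0,0]]]'
python3 - <<'E'
from h import *
say(); plan(.637,.2195,.0215,57.7)
E
```

```text
t: 15.55
tcp_pos: [0.6365, 0.2207, 0.1882]
tool_rot: [0.278, 0.961, -0.0, -0.0]
force: [-0.7, -0.9, -1.7]
finger_gap: 0.178
gripper_force: 107.8
t: 16.35
tcp_pos: [0.6368, 0.2201, 0.0381]
tool_rot: [0.276, 0.961, 0.0, 0.001]
force: [-0.1, -0.2, 0.4]
finger_gap: 0.171
gripper_force: 107.8
t 16.4 p [0.6368 0.2201 0.0381] f [-0.1 -0.2  0.4] gap 0.171 gf 107.8 q6 -0.84
turn units [0.   0.01 0.04] q6 -0.84 -> -0.84
shift units [-0.0006 -0.0006  0.0207] mm [-0.5 -0.4 16.6] tool x [-0.85  0.53  0.  ] tool y [0.53 0.85 0.  ]
```

Lower it to the bench, release, lift, and take fresh measurements of the cassettes.

```bash
python3 -m pendant '[[[0,0,0.01,0,0,0,0],[0,0,0.008,0,0,0,0],[0,0,0.0025,0,0,0,0],[0,0,0,0,0,0,0],[0,0,0,0,0,0,0.5],[0,0,0,0,0,0,0.5],[0,0,0,0,0,0,0.5],[0,0,-0.02,0,0,0,0.5],[0,0,-0.04,0,0,0,0.5],[0,0,-0.05,0,0,0,0.5],[0,0,-0.05,0,0,0,0.5],[0,0,-0.04,0,0,0,0.5],[0,0,-0.02,0,0,0,0.5],[0,0,0,0,0,0,0.5]]]' 60
python3 - <<'E'
from lid import *
say()
s=lid('top');C=cloud(s);M=masks(s)
for k,lo,hi in(('red',.013,.03),('orange',.011,.04),('orange',.024,.04),('yellow',.011,.04),('yellow',.024,.04),('grey',.011,.04),('grey',.024,.04),('grey',.006,.03)):
    for c,st in comps(s,M[k],C,lo,hi,15):
        P=C[c]; 
        if .3<P[:,0].mean()<.75 and -.05<P[:,1].mean()<.32: print(k,lo,len(P),(P.mean(0)*1000).round(1),rect(P),w2case(P.mean(0)).round())
E
```

```text
t: 17.75
tcp_pos: [0.6379, 0.2203, 0.2019]
tool_rot: [0.276, 0.961, 0.001, 0.004]
force: [0.1, 0.6, 1.1]
finger_gap: 0.501
gripper_force: 0.0
t 17.8 p [0.6379 0.2203 0.2019] f [0.1 0.6 1.1] gap 0.501 gf 0.0 q6 -0.84
top lid angle 1.771 1358 mean [ 91.1 125.2] min [66. 60.] max [111. 191.]
red 0.013 154 [619.9 228.5  19.7] [621.7 227.4  78.6  17.7 -30.5] [ -28. -205.]
grey 0.024 16 [504.3 305.3  36.3] [504.8 303.6  26.    7.2  50.1] [-43. -67.]
grey 0.006 15 [639.  -24.5  12.3] [637.5 -26.2  31.1   4.7  42.8] [-210. -382.]
```

```bash
python3 - <<'E'
from h import *
plan(.41,.29,.24,140.2)
E
```

```text
turn units [ -0.     0.03 -11.96] q6 -0.84 -> -2.28
shift units [ 0.1141  0.2736 -0.0507] mm [ 91.3 218.9 -40.6] tool x [-0.64 -0.77 -0.  ] tool y [-0.77  0.64  0.  ]
```

```bash
python3 -m pendant '[[[0,0,-0.02,0,0,-1,0.45],[0,0,-0.02,0,0,-1,0.45],[0,0,-0.01,0,0,-1,0.45],[0,0,0,0,0,-1,0.45],[0,0,0,0,0,-1,0.45],[0,0,0,0,0,-1,0.45],[0,0,0,0,0,-1,0.45],[0,0,0,0,0,-1,0.45],[0,0,0,0,0,-1,0.45],[0,0,0,0,0,-1,0.45],[0,0,0,0,0,-1,0.45],[0,0,0,0,0,-0.96,0.45],[0.016,0.04,0,0,0,0,0.45],[0.016,0.04,0,0,0,0,0.45],[0.016,0.04,0,0,0,0,0.45],[0.016,0.04,0,0,0,0,0.45],[0.016,0.04,0,0,0,0,0.45],[0.016,0.04,0,0,0,0,0.45],[0.016,0.03,0,0,0,0,0.45],[0,0,0,0,0,0,0.45]]]'
cat > cas.py <<'E'
from lid import *
def cas(s):
    C=cloud(s);M=masks(s)
    for k in('orange','yellow','grey'):
      for lo in(.011,.0255):
        for c,st in comps(s,M[k],C,lo,.04,60):
            P=C[c]
            if rect(P)[2]<130 and .2<P[:,0].mean()<.6 and 0<P[:,1].mean()<.42: print(k,lo,len(P),(st[:2]+st[2:4]//2).tolist(),(P.mean(0)*1000).round(1),rect(P),w2case(P.mean(0)).round())
E
python3 - <<'E'
from cas import *
say(); s=snap('wrist'); save(s,'w2'); cas(s)
E
```

```text
t: 19.8
tcp_pos: [0.4071, 0.2891, 0.2355]
tool_rot: [-0.425, 0.905, 0.0, -0.004]
force: [0.5, 0.1, 0.2]
finger_gap: 0.451
gripper_force: 0.0
t 19.8 p [0.4071 0.2891 0.2355] f [0.5 0.1 0.2] gap 0.451 gf 0.0 q6 -2.06
orange 0.011 393 [212, 124] [404.  211.8  16.4] [406.  211.5  84.4  30.3  37.4] [-179.  -50.]
orange 0.011 322 [210, 125] [405.9 212.3  26.3] [408.1 211.2  63.6  14.4  38. ] [-178.  -51.]
orange 0.0255 206 [210, 126] [404.7 211.4  30.6] [406.1 211.4  59.7  10.9  37.4] [-179.  -51.]
yellow 0.011 884 [169, 34] [375.5 107.3  15.4] [376.3 106.3  57.1  20.7 -13.9] [-278.  -95.]
yellow 0.011 1551 [276, 134] [350.8 270.   21.3] [351.9 272.6  84.2  29.1  52.6] [-169.   28.]
yellow 0.0255 437 [278, 136] [350.9 272.2  31.2] [351.7 273.   59.5  10.6  52.8] [-167.   30.]
grey 0.011 304 [67, 118] [540.3  91.1  12.2] [540.3  90.8  64.4   9.3  51.1] [-185. -232.]
grey 0.011 401 [31, 122] [571.3  72.7  12.2] [579.9  64.3  76.9  64.  -48.5] [-179. -267.]
grey 0.011 1638 [301, 137] [329.8 292.7  21.2] [330.2 295.2  86.2  30.1  53.2] [-165.   59.]
grey 0.011 128 [237, 253] [498.7 368.2  13.4] [500.3 369.8 101.3   2.9  49.9] [  2. -23.]
grey 0.011 133 [267, 253] [465.3 395.7  13.4] [466.8 397.8 101.    3.   51. ] [ 1. 21.]
grey 0.0255 445 [303, 140] [330.4 294.7  31.2] [330.9 295.4  58.7  10.8  54.3] [-163.   60.]
```

View pics/w2.png

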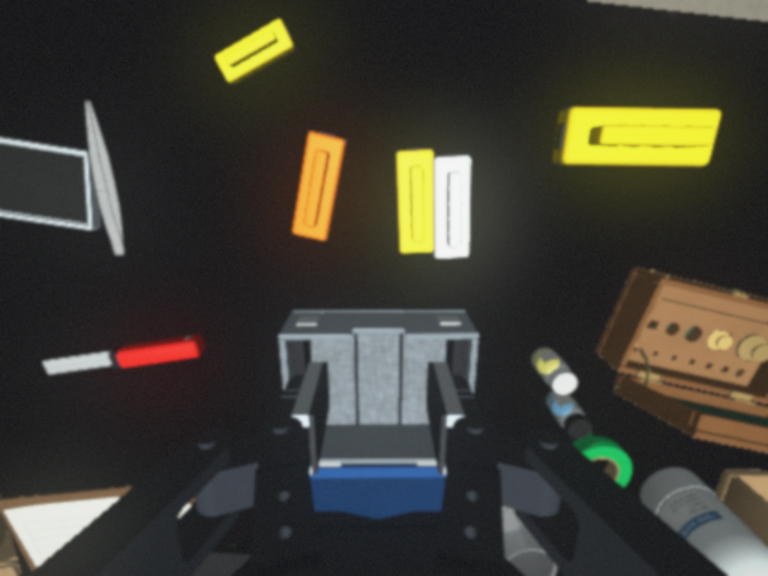

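The yellow cassette has been knocked against the white one: yellow is at (415,200), white at (453,205), orange at (319,186). The lid is fully open and the bays are visible. White goes first, with its fingers only narrowly open.

```bash
python3 - <<'E'
from h import *
plan(.3293,.2963,.10,143.7)
E
```

```text
turn units [ 0.02 -0.04 -0.5 ] q6 -2.06 -> -2.12
shift units [0.0527 0.0865 0.17  ] mm [ 42.1  69.2 136. ] tool x [-0.59 -0.81 -0.  ] tool y [-0.81  0.59  0.  ]
```

```bash
python3 -m pendant '[[[0,0,0,0,-0.04,-0.5,0.2],[0.015,0.025,0.03,0,0,0,0.2],[0.02,0.03,0.04,0,0,0,0.2],[0.0177,0.0315,0.04,0,0,0,0.2],[0,0,0.04,0,0,0,0.2],[0,0,0.02,0,0,0,0.2],[0,0,0,0,0,0,0.2],[0,0,0,0,0,0,0.2]]]'
python3 - <<'E'
from cas import *
say(); plan(.3293,.2963,.035,143.7); s=snap('wrist'); cas(s); save(s,'w3')
E
```

```text
t: 20.65
tcp_pos: [0.3332, 0.2969, 0.1005]
tool_rot: [-0.451, 0.893, 0.001, 0.002]
force: [0.8, 0.3, 1.0]
finger_gap: 0.201
gripper_force: 0.0
t 20.6 p [0.3332 0.2969 0.1005] f [0.8 0.3 1. ] gap 0.201 gf 0.0 q6 -2.03
turn units [-0.    0.03 -0.02] q6 -2.03 -> -2.03
shift units [0.0035 0.0034 0.0819] mm [ 2.8  2.7 65.5] tool x [-0.59 -0.81 -0.  ] tool y [-0.81  0.59  0.  ]
orange 0.011 3298 [118, 177] [400.4 210.2  21.6] [405.7 211.5  83.8  30.1  37.1] [-183.  -48.]
orange 0.0255 1023 [108, 183] [404.3 210.8  31.2] [405.7 211.3  59.8  11.2  36.5] [-180.  -51.]
yellow 0.011 2067 [41, 36] [373.8 108.   15.4] [376.2 106.4  57.8  20.5 -13.6] [-278.  -93.]
yellow 0.011 3270 [216, 197] [347.6 268.7  21.6] [351.6 272.3  83.6  29.6  52.5] [-172.   30.]
yellow 0.0255 979 [215, 204] [349.6 271.4  31.2] [351.1 272.8  60.2  11.   53.7] [-168.   30.]
grey 0.011 3370 [254, 203] [327.2 290.6  21.1] [330.1 294.9  84.3  30.3  53.3] [-168.   60.]
grey 0.011 405 [109, 305] [486.4 289.6  30.9] [486.9 289.7  22.4   4.2 -38.7] [-67. -63.]
grey 0.011 488 [250, 309] [390.4 368.9  28.8] [388.7 370.6  29.5   4.1 -39.8] [-67.  61.]
grey 0.0255 920 [254, 211] [329.4 294.1  31.3] [330.7 295.6  59.9  10.6  54.1] [-164.   60.]
grey 0.0255 308 [107, 307] [486.4 289.6  33.7] [487.  289.6  22.    4.1 -37.5] [-67. -63.]
grey 0.0255 324 [249, 313] [390.6 368.5  33.7] [390.1 369.3  25.7   4.  -39.6] [-67.  61.]
```

View pics/w3.png

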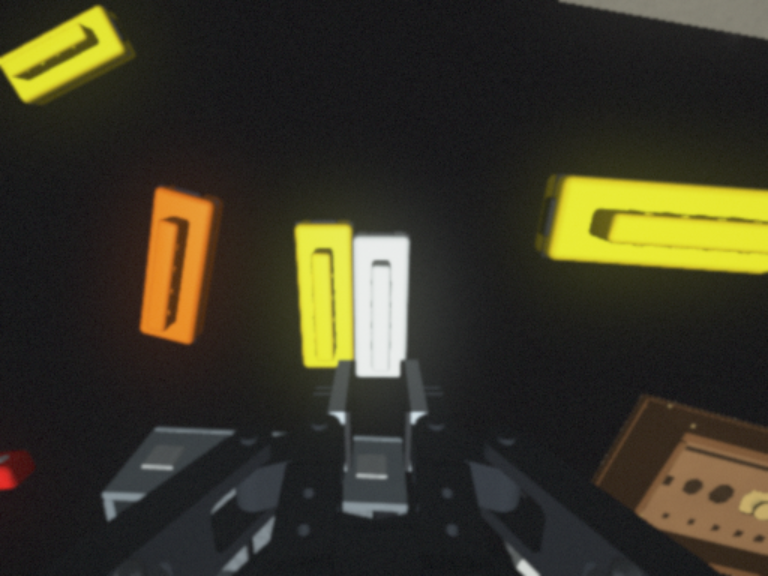

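The yellow (322,295) and white (381,305) cassettes lie side by side, and the fingertips are slim enough to fit between the ribs.

```bash
python3 -m pendant '[[[0.0035,0.0034,0.02,0,0.03,-0.02,0.2],[0,0,0.03,0,0,0,0.2],[0,0,0.02,0,0,0,0.2],[0,0,0.0115,0,0,0,0.2],[0,0,0,0,0,0,0.2],[0,0,0,0,0,0,0],[0,0,0,0,0,0,0],[0,0,0,0,0,0,0],[0,0,0,0,0,0,0],[0,0,-0.02,0,0,0,0],[0,0,-0.04,0,0,0,0],[0,0,-0.05,0,0,0,0],[0,0,-0.05,0,0,0,0],[0,0,-0.02,0,0,0,0],[0,0,0,0,0,0,0]]]' 50
python3 - <<'E'
from h import *
say(); plan(*case2w(0,42),.16,140.2)
E
```

```text
t: 22.2
tcp_pos: [0.3297, 0.2972, 0.1823]
tool_rot: [-0.452, 0.892, 0.0, 0.004]
force: [-0.4, 0.4, -1.6]
finger_gap: 0.1
gripper_force: 52.3
t 22.2 p [0.3297 0.2972 0.1823] f [-0.4  0.4 -1.6] gap 0.1 gf 52.3 q6 -2.03
turn units [-0.02  0.05  0.52] q6 -2.03 -> -1.97
shift units [-0.2016 -0.0248  0.0279] mm [-161.3  -19.8   22.3] tool x [-0.64 -0.77 -0.  ] tool y [-0.77  0.64  0.  ]
```

```bash
python3 -m pendant '[[[0,0,0,0,0.05,0.52,0],[-0.02,-0.005,0,0,0,0,0],[-0.04,-0.005,0,0,0,0,0],[-0.05,-0.005,0.01,0,0,0,0],[-0.05,-0.005,0.01,0,0,0,0],[-0.03,-0.005,0.0079,0,0,0,0],[-0.0116,0,0,0,0,0,0],[0,0,0,0,0,0,0],[0,0,0,0,0,0,0]]]'
python3 - <<'E'
from cas import *
say(); plan(*case2w(0,41.5),.041,140.2); print(w2case(monitor.sense()['tcp_pos']))
s=snap('wrist'); save(s,'w4'); C=cloud(s); q=w2case(C)
m=masks(s)['grey']&(abs(q[...,0])<40)
for lo,hi in((.053,.062),(.010,.018),(.036,.046)):
    sel=m&(C[...,2]>lo)&(C[...,2]<hi)&(abs(q[...,1])<90); h,e=np.histogram(q[sel][:,1],bins=np.arange(-90,91,2)); print(lo,[(int(a),int(b)) for a,b in zip(e,h) if b>15])
E
```

```text
t: 23.1
tcp_pos: [0.4452, 0.4061, 0.1557]
tool_rot: [-0.424, 0.906, -0.002, -0.004]
force: [-0.0, 0.2, -0.5]
finger_gap: 0.095
gripper_force: 52.3
t 23.1 p [0.4452 0.4061 0.1557] f [-0.   0.2 -0.5] gap 0.095 gf 52.3 q6 -1.89
turn units [ 0.01 -0.08 -0.  ] q6 -1.89 -> -1.89
shift units [-0.0045 -0.0017  0.1434] mm [ -3.6  -1.3 114.7] tool x [-0.64 -0.77 -0.  ] tool y [-0.77  0.64  0.  ]
[-3.60177152 42.82933502]
0.053 [(-84, 55), (-82, 175), (-80, 286), (-78, 49), (74, 51), (76, 211), (78, 183), (80, 64)]
0.01 [(-24, 120), (-22, 29), (18, 24), (20, 47)]
0.036 [(64, 43), (66, 128), (68, 163), (70, 171), (72, 166), (74, 189), (76, 19)]
```

View pics/w4.png

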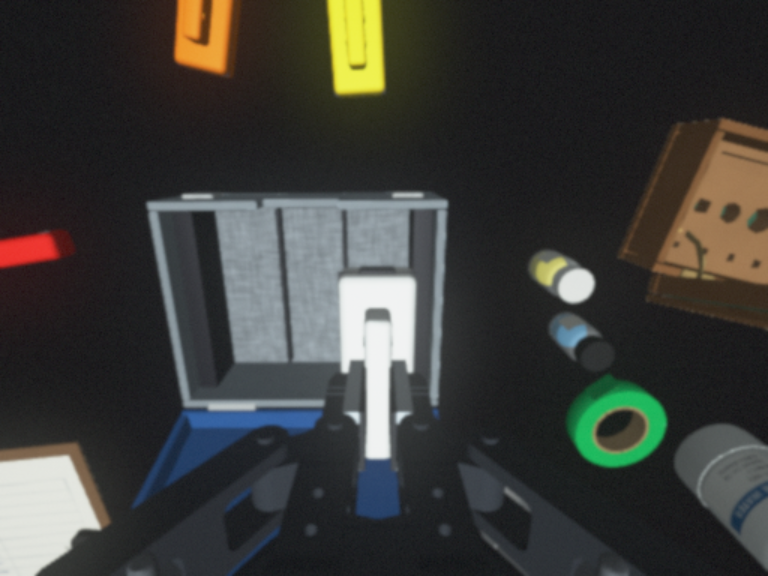

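The white cassette sits over the left bay (cassette (378,320), bay strip x 345–410). The walls put the case centre 1 mm towards −y, so I'll correct for that and lower it.

```bash
sed -i 's/^CASE=.*;/CASE=np.array([.4812,.3809]);/' h.py; python3 -m pendant '[[[-0.0045,-0.0023,0.02,0,-0.08,0,0],[0,0,0.03,0,0,0,0],[0,0,0.03,0,0,0,0],[0,0,0.03,0,0,0,0],[0,0,0.018,0,0,0,0],[0,0,0.01,0,0,0,0],[0,0,0.0045,0,0,0,0],[0,0,0,0,0,0,0],[0,0,0,0,0,0,0]]]'
python3 - <<'E'
from h import *
say(); plan(*case2w(0,42),.041,140.2); print(w2case(monitor.sense()['tcp_pos']))
E
```

```text
t: 24.05
tcp_pos: [0.4515, 0.4095, 0.0435]
tool_rot: [-0.424, 0.906, 0.001, 0.003]
force: [0.4, -0.3, -0.3]
finger_gap: 0.101
gripper_force: 52.3
t 24.1 p [0.4515 0.4095 0.0435] f [ 0.4 -0.3 -0.3] gap 0.101 gf 52.3 q6 -1.89
turn units [-0.01  0.05 -0.  ] q6 -1.89 -> -1.9
shift units [0.0037 0.0011 0.0031] mm [2.9 0.9 2.5] tool x [-0.64 -0.77 -0.  ] tool y [-0.77  0.64  0.  ]
[ 2.92418365 41.14139443]
```

```bash
python3 -m pendant '[[[0,0.0008,0.004,0,0.05,0,0],[0,0,0,0,0,0,0],[0,0,0,0,0,0,0.18],[0,0,0,0,0,0,0.18],[0,0,0,0,0,0,0.18],[0,0,-0.015,0,0,0,0.18],[0,0,-0.03,0,0,0,0.18],[0,0,-0.05,0,0,0,0.18],[0,0,-0.05,0,0,0,0.2],[0,0,-0.02,0,0,0,0.3],[0,0,0,0,0,0,0.3]]]'
python3 - <<'E'
from cas import *
say(); s=snap('wrist'); cas(s); plan(.3512,.2727,.1,143)
E
```

```text
t: 25.15
tcp_pos: [0.4523, 0.411, 0.1753]
tool_rot: [-0.424, 0.906, -0.0, 0.003]
force: [0.0, -0.1, 0.2]
finger_gap: 0.3
gripper_force: 0.0
t 25.1 p [0.4523 0.411  0.1753] f [ 0.  -0.1  0.2] gap 0.3 gf 0.0 q6 -1.89
orange 0.011 1168 [145, 20] [426.9 230.4  19.9] [426.6 227.5  32.5  30.2  37.6] [-150.  -55.]
orange 0.0255 226 [139, 9] [424.2 226.3  31.1] [424.  226.   14.5  10.7  37.4] [-155.  -55.]
yellow 0.011 1726 [242, 27] [364.  290.4  20.7] [363.6 289.8  42.4  30.2  53.3] [-145.   32.]
yellow 0.0255 427 [241, 18] [361.5 286.7  31. ] [361.4 286.6  26.   10.6  53.4] [-149.   32.]
grey 0.011 248 [195, 175] [496.3 365.2  13.2] [497.2 366.3 111.2   3.4  50.6] [ -2. -22.]
grey 0.011 277 [234, 175] [461.6 391.3  13.4] [463.8 393.8 111.    3.   50.5] [-5. 22.]
grey 0.011 2105 [252, 181] [449.  406.3  25.8] [451.2 408.8  84.6  30.5  50.2] [-1. 41.]
grey 0.0255 88 [258, 117] [398.  363.4  37.3] [402.4 359.4  46.9   2.1 -39.3] [-67.  53.]
grey 0.0255 96 [158, 117] [480.  295.6  32.5] [477.3 297.6  53.    2.1 -39.7] [-66. -54.]
grey 0.0255 560 [252, 186] [450.6 408.1  36.1] [451.8 409.3  59.2   9.6  50.5] [ 1. 41.]
turn units [-0.01  0.01 -0.41] q6 -1.89 -> -1.94
shift units [ 0.2125 -0.0037  0.0914] mm [170.   -2.9  73.1] tool x [-0.6 -0.8 -0. ] tool y [-0.8  0.6  0. ]
```

White is flat in the left bay at (1, 41). Yellow is next, for the middle bay.

```bash
python3 -m pendant '[[[0,0,0,0,0,-0.41,0.35],[0.03,0,0,0,0,0,0.35],[0.05,-0.0037,0,0,0,0,0.35],[0.05,0,0,0,0,0,0.35],[0.05,0,0.02,0,0,0,0.35],[0.0325,0,0.04,0,0,0,0.35],[0,0,0.03,0,0,0,0.35],[0,0,0,0,0,0,0.35],[0,0,0,0,0,0,0.35]]]'
python3 - <<'E'
from cas import *
say(); plan(.3512,.2727,.035,143); s=snap('wrist'); cas(s)
E
```

```text
t: 26.1
tcp_pos: [0.3503, 0.272, 0.099]
tool_rot: [-0.446, 0.895, -0.0, -0.002]
force: [0.2, -0.3, -0.4]
finger_gap: 0.35
gripper_force: 0.0
t 26.1 p [0.3503 0.272  0.099 ] f [ 0.2 -0.3 -0.4] gap 0.35 gf 0.0 q6 -2.09
turn units [ 0.01 -0.03 -0.  ] q6 -2.09 -> -2.09
shift units [-0.0013 -0.0004  0.08  ] mm [-1.  -0.3 64. ] tool x [-0.6 -0.8 -0. ] tool y [-0.8  0.6  0. ]
orange 0.011 3166 [154, 191] [402.8 210.4  21.7] [405.8 211.1  83.7  30.4  37.5] [-181.  -49.]
orange 0.0255 1006 [147, 198] [404.3 210.7  31.1] [405.8 211.3  59.8  10.9  37.4] [-180.  -50.]
yellow 0.011 2079 [83, 54] [374.5 107.4  15.3] [376.1 106.2  57.6  20.6 -13.6] [-278.  -93.]
yellow 0.011 4199 [456, 160] [202.7 326.2  24.7] [196.  334.5  89.9  42.2 -40.4] [-220.  179.]
yellow 0.011 3314 [252, 209] [348.2 268.8  21.2] [350.8 272.3  82.9  30.   53.4] [-171.   30.]
yellow 0.0255 914 [252, 217] [349.9 271.   31.2] [350.9 272.6  59.6  10.6  52.6] [-168.   30.]
grey 0.011 1583 [252, 318] [411.1 353.1  27. ] [411.3 353.1  66.2   4.3 -37.5] [-66.  36.]
grey 0.0255 919 [252, 324] [410.4 353.5  33.1] [411.2 353.1  66.    4.3 -37.5] [-66.  37.]
```

```bash
python3 -m pendant '[[[-0.0008,0,0.02,0,-0.03,0,0.35],[0,0,0.03,0,0,0,0.35],[0,0,0.02,0,0,0,0.35],[0,0,0.01,0,0,0,0.35],[0,0,0,0,0,0,0.35],[0,0,0,0,0,0,0],[0,0,0,0,0,0,0],[0,0,0,0,0,0,0],[0,0,0,0,0,0,0],[0,0,-0.02,0,0,0,0],[0,0,-0.04,0,0,0,0],[0,0,-0.05,0,0,0,0],[0,0,-0.04,0,0,0,0],[0,0,0,0,0,0.41,0],[0,0,0,0,0,0,0]]]' 50
python3 - <<'E'
from h import *
say(); plan(*case2w(0,0),.16,140.2)
E
```

```text
t: 27.65
tcp_pos: [0.3511, 0.2726, 0.1568]
tool_rot: [-0.424, 0.906, 0.0, 0.002]
force: [-0.4, 0.2, -0.5]
finger_gap: 0.097
gripper_force: 50.5
t 27.6 p [0.3511 0.2726 0.1568] f [-0.4  0.2 -0.5] gap 0.097 gf 50.5 q6 -2.04
turn units [-0.01  0.03 -0.  ] q6 -2.04 -> -2.04
shift units [-0.2081 -0.0383 -0.0039] mm [-166.5  -30.6   -3.2] tool x [-0.64 -0.77 -0.  ] tool y [-0.77  0.64  0.  ]
```

```bash
python3 -m pendant '[[[-0.02,-0.005,0,0,0.03,0,0],[-0.04,-0.008,0,0,0,0,0],[-0.05,-0.008,0,0,0,0,0],[-0.05,-0.008,0,0,0,0,0],[-0.03,-0.006,0,0,0,0,0],[-0.0181,-0.0033,0,0,0,0,0],[0,0,0,0,0,0,0],[0,0,0.03,0,0,0,0],[0,0,0.03,0,0,0,0],[0,0,0.03,0,0,0,0],[0,0,0.03,0,0,0,0],[0,0,0.01,0,0,0,0],[0,0,0.004,0,0,0,0],[0,0,0,0,0,0,0],[0,0,0,0,0,0,0]]]'
python3 - <<'E'
from h import *
say(); plan(*case2w(0,0),.041,140.2); print(w2case(monitor.sense()['tcp_pos']))
E
```

```text
t: 29.15
tcp_pos: [0.4814, 0.3808, 0.0493]
tool_rot: [-0.424, 0.906, -0.0, 0.0]
force: [-0.2, 0.2, 0.4]
finger_gap: 0.1
gripper_force: 50.5
t 29.1 p [0.4814 0.3808 0.0493] f [-0.2  0.2  0.4] gap 0.1 gf 50.5 q6 -1.96
turn units [-0.01 -0.   -0.  ] q6 -1.96 -> -1.96
shift units [0.0001 0.0002 0.0103] mm [0.  0.2 8.3] tool x [-0.64 -0.77 -0.  ] tool y [-0.77  0.64  0.  ]
[ 0.04077029 -0.1964191 ]
```

```bash
python3 -m pendant '[[[0,0,0.006,0,0,0,0],[0,0,0.005,0,0,0,0],[0,0,0,0,0,0,0],[0,0,0,0,0,0,0.2],[0,0,0,0,0,0,0.2],[0,0,0,0,0,0,0.2],[0,0,-0.015,0,0,0,0.2],[0,0,-0.03,0,0,0,0.2],[0,0,-0.05,0,0,0,0.3],[0,0,-0.05,0,0,0,0.35],[0,0,0,0,0,0,0.35]]]'
python3 - <<'E'
from cas import *
say(); s=snap('wrist'); cas(s); plan(.4058,.2113,.1,127.4)
E
```

```text
t: 30.25
tcp_pos: [0.4846, 0.3828, 0.162]
tool_rot: [-0.424, 0.906, -0.0, 0.006]
force: [0.3, 0.6, -0.9]
finger_gap: 0.351
gripper_force: 0.0
t 30.2 p [0.4846 0.3828 0.162 ] f [ 0.3  0.6 -0.9] gap 0.351 gf 0.0 q6 -1.96
orange 0.011 1091 [189, 19] [428.9 230.4  19.4] [428.1 228.3  30.   28.8 -52.2] [-149.  -56.]
orange 0.0255 176 [185, 7] [426.1 227.3  30.9] [426.  226.5  10.2  10.1  38.2] [-153.  -56.]
yellow 0.011 2104 [254, 182] [478.4 377.   26.5] [480.4 379.8  81.2  28.   49.4] [-5. -0.]
yellow 0.0255 621 [254, 187] [479.5 378.5  36.1] [480.7 379.9  58.7  10.9  50.3] [-3. -0.]
grey 0.011 296 [233, 179] [494.7 363.3  13.3] [497.2 366.2 110.4   3.1  50.6] [ -5. -22.]
grey 0.011 301 [274, 179] [462.1 391.5  13.4] [464.  393.9 110.6   3.   50.5] [-4. 21.]
grey 0.011 2355 [294, 185] [449.8 404.9  25.9] [451.5 408.9  85.9  30.4  50.1] [-2. 39.]
grey 0.0255 120 [199, 119] [480.1 295.8  36.5] [477.1 298.1  57.    2.3 -40. ] [-66. -54.]
grey 0.0255 110 [310, 119] [397.1 364.1  35.6] [400.1 361.4  56.3   2.3 -38.9] [-67.  54.]
grey 0.0255 684 [295, 191] [451.2 407.5  35.6] [451.9 409.4  59.7  11.   50.3] [ 1. 40.]
turn units [-0.02  0.05  1.86] q6 -1.96 -> -1.73
shift units [ 0.2062 -0.1108  0.0742] mm [164.9 -88.6  59.3] tool x [-0.79 -0.61 -0.  ] tool y [-0.61  0.79  0.  ]
```

Yellow is down in the middle bay. Orange is next.

```bash
python3 -m pendant '[[[0,0,0,0,0.05,0.93,0.35],[0,0,0,0,0,0.93,0.35],[0.02,-0.01,0,0,0,0,0.35],[0.04,-0.022,0,0,0,0,0.35],[0.045,-0.024,0,0,0,0,0.35],[0.045,-0.024,0,0,0,0,0.35],[0.035,-0.02,0.02,0,0,0,0.35],[0.0212,-0.0108,0.03,0,0,0,0.35],[0,0,0.024,0,0,0,0.35],[0,0,0,0,0,0,0.35],[0,0,0,0,0,0,0.35]]]'
python3 - <<'E'
from cas import *
say(); plan(.4058,.2113,.035,127.4); s=snap('wrist'); cas(s)
E
```

```text
t: 31.4
tcp_pos: [0.4032, 0.2098, 0.0972]
tool_rot: [-0.32, 0.947, -0.002, -0.004]
force: [0.6, 0.9, -0.0]
finger_gap: 0.347
gripper_force: 0.0
t 31.4 p [0.4032 0.2098 0.0972] f [ 0.6  0.9 -0. ] gap 0.347 gf 0.0 q6 -1.98
turn units [-0.01 -0.08 -0.  ] q6 -1.98 -> -1.98
shift units [-0.0038 -0.0005  0.0778] mm [-3.  -0.4 62.2] tool x [-0.79 -0.61 -0.  ] tool y [-0.61  0.79  0.  ]
orange 0.011 110 [252, 184] [379.7 186.7  15.1] [385.2 195.2  31.2  30.   37.4] [-214.  -46.]
yellow 0.011 588 [505, 109] [229.2 306.3  21.2] [228.3 306.5  42.2   7.5  46.6] [-219.  146.]
yellow 0.011 833 [157, 110] [382.7 103.8  16.2] [380.  104.8  49.2  20.  -13.8] [-276. -102.]
yellow 0.011 2597 [251, 213] [405.2 210.6  22.2] [405.7 210.8  80.5  27.6  37.7] [-179.  -51.]
yellow 0.011 559 [342, 363] [470.7 370.   29.7] [475.8 377.3  60.3  18.8  67.8] [-15.   1.]
yellow 0.0255 870 [251, 222] [405.3 210.5  31.3] [406.4 211.5  59.2  10.7  37.8] [-180.  -51.]
yellow 0.0255 326 [342, 366] [468.  364.1  34.6] [472.7 370.2  35.8  10.9  51.1] [-21.  -1.]
grey 0.011 62 [501, 112] [230.5 304.4  19.3] [230.5 304.7  17.6   2.8  50.7] [-219.  144.]
grey 0.011 569 [51, 245] [539.3  90.   12.1] [538.7  88.9  67.6  10.3  50.7] [-186. -231.]
grey 0.011 530 [28, 262] [565.1  84.5  12.1] [571.9  72.9  64.9  54.6  40.2] [-174. -254.]
grey 0.011 864 [405, 307] [387.9 371.6  26.3] [389.1 370.2  35.3   4.7 -40.5] [-67.  66.]
grey 0.011 965 [267, 331] [486.  291.   25.3] [485.6 290.9  42.2   4.7 -39.8] [-66. -61.]
grey 0.0255 468 [412, 312] [387.1 371.8  33.3] [386.8 372.1  29.5   4.5 -42.2] [-67.  66.]
grey 0.0255 500 [267, 337] [486.1 290.5  32. ] [486.2 290.3  39.9   4.6 -39.8] [-66. -62.]
```

```bash
python3 -m pendant '[[[-0.0035,0,0.02,0,-0.08,0,0.35],[0,0,0.03,0,0,0,0.35],[0,0,0.018,0,0,0,0.35],[0,0,0.0095,0,0,0,0.35],[0,0,0,0,0,0,0.35],[0,0,0,0,0,0,0],[0,0,0,0,0,0,0],[0,0,0,0,0,0,0],[0,0,0,0,0,0,0],[0,0,-0.02,0,0,0,0],[0,0,-0.04,0,0,0,0],[0,0,-0.05,0,0,0,0],[0,0,-0.05,0,0,-0.93,0],[0,0,0,0,0,-0.93,0],[0,0,0,0,0,0,0]]]' 50
python3 - <<'E'
from h import *
say(); plan(*case2w(0,-42),.16,140.2)
E
```

```text
t: 32.95
tcp_pos: [0.4058, 0.2115, 0.165]
tool_rot: [-0.424, 0.906, -0.001, 0.003]
force: [-0.1, 0.5, -0.7]
finger_gap: 0.098
gripper_force: 50.0
t 33.0 p [0.4058 0.2115 0.165 ] f [-0.1  0.5 -0.7] gap 0.098 gf 50.0 q6 -2.21
turn units [-0.03  0.03 -0.01] q6 -2.21 -> -2.21
shift units [-0.223   0.0106  0.0063] mm [-178.4    8.5    5. ] tool x [-0.64 -0.77 -0.  ] tool y [-0.77  0.64  0.  ]
```

```bash
python3 -m pendant '[[[-0.02,0.001,0,0,0.03,0,0],[-0.04,0.002,0,0,0,0,0],[-0.05,0.002,0,0,0,0,0],[-0.05,0.002,0,0,0,0,0],[-0.04,0.002,0,0,0,0,0],[-0.023,0.0016,0,0,0,0,0],[0,0,0,0,0,0,0],[0,0,0.03,0,0,0,0],[0,0,0.03,0,0,0,0],[0,0,0.03,0,0,0,0],[0,0,0.03,0,0,0,0],[0,0,0.015,0,0,0,0],[0,0,0.006,0,0,0,0],[0,0,0,0,0,0,0],[0,0,0,0,0,0,0]]]'
python3 - <<'E'
from h import *
say(); plan(*case2w(0,-42),.041,140.2); print(w2case(monitor.sense()['tcp_pos']))
E
```

```text
t: 34.45
tcp_pos: [0.5136, 0.3536, 0.0513]
tool_rot: [-0.424, 0.906, -0.001, 0.0]
force: [0.0, -0.3, -0.8]
finger_gap: 0.094
gripper_force: 50.0
t 34.5 p [0.5136 0.3536 0.0513] f [ 0.  -0.3 -0.8] gap 0.094 gf 50.0 q6 -2.02
turn units [-0.02 -0.01 -0.01] q6 -2.02 -> -2.02
shift units [-0.0002  0.0005  0.0129] mm [-0.2  0.4 10.3] tool x [-0.64 -0.77 -0.  ] tool y [-0.77  0.64  0.  ]
[ -0.18439218 -42.38276824]
```

```bash
python3 -m pendant '[[[0,0.0004,0.008,0,0,0,0],[0,0,0.0055,0,0,0,0],[0,0,0,0,0,0,0],[0,0,0,0,0,0,0.18],[0,0,0,0,0,0,0.18],[0,0,0,0,0,0,0.18],[0,0,-0.015,0,0,0,0.18],[0,0,-0.03,0,0,0,0.2],[0,0,-0.05,0,0,0,0.3],[0,0,-0.05,0,0,0,0.35],[0,0,-0.05,0,0,0,0.35],[0,0,-0.05,0,0,0,0.35],[0,0,0,0,0,0,0.35]]]'
python3 - <<'E'
from cas import *
say(); s=snap('wrist'); cas(s); print(ray(load('top'),347,147,.013)); plan(.59,.06,.25,140.2)
s=snap('scene');save(s,'s3')
E
```

```text
t: 35.75
tcp_pos: [0.5163, 0.356, 0.2432]
tool_rot: [-0.424, 0.906, -0.001, 0.007]
force: [0.7, 1.2, 0.8]
finger_gap: 0.346
gripper_force: 0.0
t 35.8 p [0.5163 0.356  0.2432] f [0.7 1.2 0.8] gap 0.346 gf 0.0 q6 -2.02
orange 0.011 872 [254, 165] [515.6 356.5  27.3] [512.7 352.7  81.   27.2  49.6] [  3. -42.]
orange 0.0255 308 [254, 168] [514.2 354.7  36.2] [513.  353.3  59.5   9.1  50.2] [  1. -42.]
yellow 0.011 1327 [286, 165] [479.4 376.7  26.5] [480.7 379.3  81.2  28.1  50.3] [-4. -1.]
yellow 0.0255 404 [287, 168] [480.6 378.9  35.7] [481.  380.   59.   10.6  50.4] [-2. -1.]
grey 0.011 331 [40, 23] [590.8  85.5  12.3] [599.2  82.3 100.2  40.7 -23.4] [-157. -273.]
grey 0.011 234 [88, 17] [548.5 101.   12.2] [549.5 101.8  33.2   9.3  51.2] [-172. -231.]
grey 0.011 188 [269, 163] [494.8 363.2  13.5] [497.4 366.7 111.1   2.9  51.5] [ -5. -22.]
grey 0.011 201 [301, 163] [462.3 391.6  13.3] [464.  393.9 110.3   3.3  50.6] [-4. 21.]
grey 0.011 1531 [317, 167] [451.2 405.4  25.7] [451.4 409.   85.9  30.7  50.1] [-0. 39.]
grey 0.0255 449 [319, 171] [451.8 407.7  35.3] [451.9 409.5  59.4  10.9  50.1] [ 2. 40.]
[0.60372431 0.04078394 0.013     ]
turn units [-0.05  0.05 -0.  ] q6 -2.02 -> -2.02
shift units [ 0.2232 -0.3086 -0.0125] mm [ 178.5 -246.9  -10. ] tool x [-0.64 -0.77 -0.  ] tool y [-0.77  0.64  0.  ]
```

View pics/s3.png

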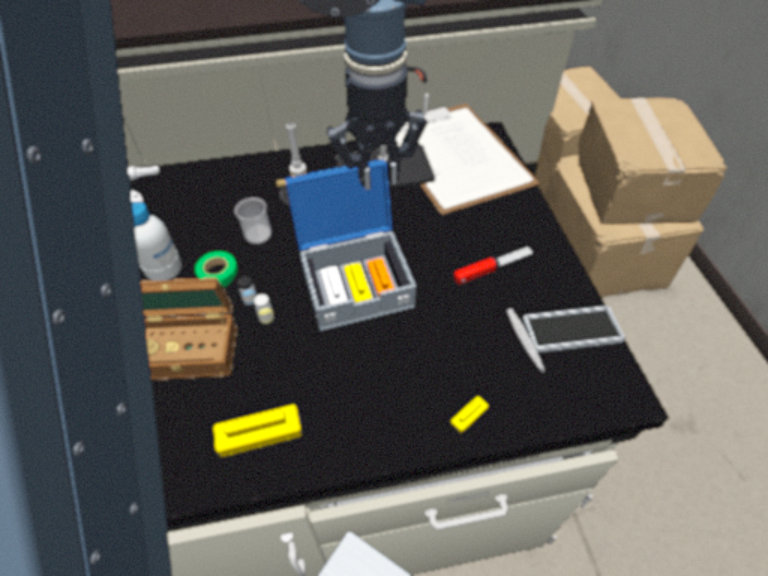

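All three cassettes lie in the bays (white (333,287), yellow (358,282), orange (381,275)). Next the tray, at (573,328), with the tweezers at (526,340).

```bash
python3 -m pendant '[[[0,0,0,0,0,1,0.9],[0,0,0,0,0,1,0.9],[0,0,0,0,0,1,0.9],[0,0,0,0,0,1,0.9],[0,0,0,0,0,1,0.9],[0,0,0,0,0,1,0.9],[0,0,0,0,0,1,0.9],[0,0,0,0,0,1,0.9],[0,0,0,0,0,1,0.9],[0,0,0,0,0,1,0.9],[0,0,0,0,0,1,0.9],[0,0,0,0,0,1,0.9],[0,0,0,0,0,1,0.9],[0,0,0,0,0,0.09,0.9],[0,0,0,0,0,0,0.9]]]'
python3 - <<'E'
from h import *
say(); plan(.59,.06,.24,50.2)
E
```

```text
t: 37.35
tcp_pos: [0.5121, 0.3539, 0.2342]
tool_rot: [0.34, 0.941, -0.002, -0.001]
force: [-0.2, 0.1, 0.2]
finger_gap: 0.9
gripper_force: 0.0
t 37.4 p [0.5121 0.3539 0.2342] f [-0.2  0.1  0.2] gap 0.9 gf 0.0 q6 -0.45
turn units [-0.04  0.    0.01] q6 -0.45 -> -0.45
shift units [-0.31   -0.2198 -0.0073] mm [-248.  -175.9   -5.8] tool x [-0.77  0.64  0.  ] tool y [0.64 0.77 0.  ]
```

```bash
python3 -m pendant '[[[-0.03,-0.02,0,0,0,0,0.9],[-0.04,-0.03,0,0,0,0,0.9],[-0.04,-0.03,0,0,0,0,0.9],[-0.04,-0.03,0,0,0,0,0.9],[-0.04,-0.03,0,0,0,0,0.9],[-0.04,-0.03,0,0,0,0,0.9],[-0.04,-0.03,-0.007,0,0,0,0.9],[-0.04,-0.02,0,0,0,0,0.9],[0,0,0,0,0,0,0.9],[0,0,0,0,0,0,0.9]]]'
cat > tray.py <<'E'
from cas import *
def tray(s):
    C=cloud(s);q=np.array(s['pixels']); M=masks(s)['grey']|True
    D=(C[...,0]>.45)&(C[...,0]<.72)&(C[...,1]>-.06)&(C[...,1]<.17)
    for lo,hi in((.006,.03),(.0105,.03)):
        for c,st in comps(s,D,C,lo,hi,120):
            P=C[c]; print(lo,len(P),(st[:2]+st[2:4]//2).tolist(),(P.mean(0)*1000).round(1),rect(P))
E
python3 - <<'E'
from tray import *
say(); s=snap('wrist'); save(s,'w5'); tray(s)
E
```

```text
t: 38.35
tcp_pos: [0.5903, 0.0596, 0.2415]
tool_rot: [0.341, 0.94, -0.001, -0.0]
force: [0.2, 0.9, 0.3]
finger_gap: 0.901
gripper_force: 0.0
t 38.4 p [0.5903 0.0596 0.2415] f [0.2 0.9 0.3] gap 0.901 gf 0.0 q6 -0.96
0.006 535 [248, 125] [547.2  98.8  10.7] [542.2  93.  123.5   8.8  50.1]
0.006 4785 [248, 183] [600.7  40.6   8.7] [603.5  37.6 146.1  64.1 -48.6]
0.0105 319 [245, 125] [541.3  91.6  12.1] [540.1  89.9  74.    7.6  50. ]
0.0105 654 [248, 184] [599.4  41.6  12.3] [603.5  37.6 146.1  64.1 -48.7]
```

View pics/w5.png

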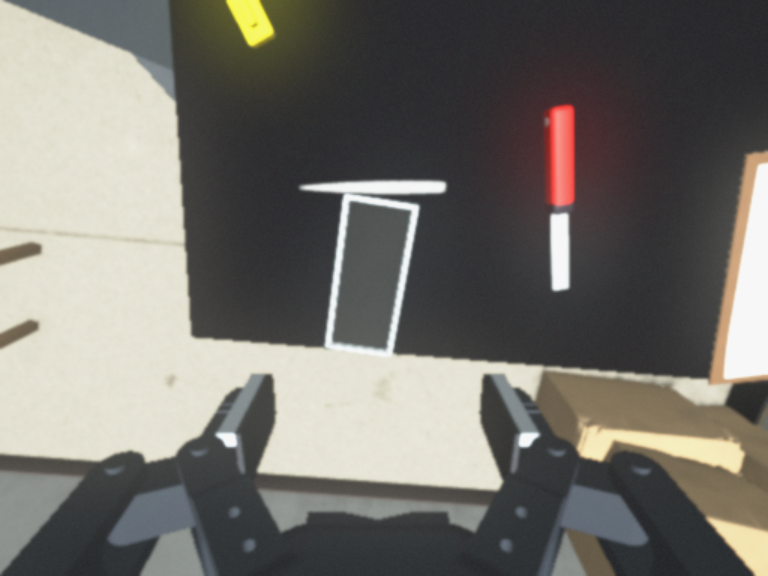

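The tray is at (372,275), 64 x 146 mm as expected, and the tweezers are at (373,187) with a 5 mm gap between them.

```bash
python3 - <<'E'
from h import *
plan(.6035,.0376,.0105,41.4)
E
```

```text
turn units [-0.02  0.    1.28] q6 -0.96 -> -0.81
shift units [-0.0328 -0.0062  0.2887] mm [-26.3  -4.9 231. ] tool x [-0.66  0.75  0.  ] tool y [0.75 0.66 0.  ]
```

```bash
python3 -m pendant '[[[0,0,0,0,0,0.64,0.95],[0,0,0,0,0,0.64,0.95],[-0.0164,-0.0031,0.03,0,0,0,0.95],[-0.0164,-0.0031,0.04,0,0,0,0.95],[0,0,0.04,0,0,0,0.95],[0,0,0.04,0,0,0,0.95],[0,0,0.04,0,0,0,0.95],[0,0,0.03,0,0,0,0.95],[0,0,0.02,0,0,0,0.95],[0,0,0,0,0,0,0.95],[0,0,0,0,0,0,0.95]]]'
python3 - <<'E'
from tray import *
say(); plan(.6035,.0376,.0105,41.4); s=snap('wrist'); tray(s)
E
```

```text
t: 39.5
tcp_pos: [0.6038, 0.0381, 0.0502]
tool_rot: [0.411, 0.912, -0.001, 0.0]
force: [0.5, -0.1, 0.1]
finger_gap: 0.949
gripper_force: 0.0
t 39.5 p [0.6038 0.0381 0.0502] f [ 0.5 -0.1  0.1] gap 0.949 gf 0.0 q6 -0.84
turn units [-0.02  0.01  0.01] q6 -0.84 -> -0.84
shift units [-0.0002 -0.0007  0.0496] mm [-0.1 -0.5 39.7] tool x [-0.66  0.75  0.  ] tool y [0.75 0.66 0.  ]
0.006 2581 [237, 104] [547.9  99.5  10.8] [542.3  92.5 124.1   8.7  50.5]
0.006 18890 [251, 222] [598.   43.6   8.7] [603.6  37.3 146.2  64.5 -48.6]
0.006 152 [508, 201] [713.1 166.2  10.6] [712.8 166.5  15.9   4.5 -30.3]
0.0105 1649 [227, 107] [541.2  91.4  12.1] [538.7  88.3  83.8   8.6  50.4]
0.0105 2655 [251, 222] [596.2  45.6  12.3] [603.7  37.2 146.   64.3 -48.6]
```

```bash
python3 -m pendant '[[[0,-0.0005,0.02,0,0,0,0.95],[0,0,0.02,0,0,0,0.95],[0,0,0.0085,0,0,0,0.9],[0,0,0,0,0,0,0.9],[0,0,0,0,0,0,0.6],[0,0,0,0,0,0,0.6],[0,0,0,0,0,0,0.6],[0,0,0,0,0,0,0.6]]]' 60
python3 -m pendant '[[[0,0,-0.01,0,0,0,0.6],[0,0,-0.03,0,0,0,0.6],[0,0,-0.04,0,0,0,0.6],[0,0,-0.05,0,0,0,0.6],[0,0,-0.05,0,0,0,0.6],[0,0,-0.02,0,0,0,0.6],[0,0,0,0,0,-0.64,0.6],[0,0,0,0,0,-0.64,0.6],[0,0,0,0,0,0,0.6]]]'
python3 - <<'E'
from h import *
say(); plan(*case2w(0,0),.165,50.2)
E
```

```text
t: 40.35
tcp_pos: [0.6041, 0.0363, 0.0116]
tool_rot: [0.412, 0.911, -0.001, 0.001]
force: [-0.4, -0.9, 0.4]
finger_gap: 0.734
gripper_force: 66.2
t: 41.25
tcp_pos: [0.6037, 0.0369, 0.1722]
tool_rot: [0.341, 0.94, -0.001, 0.001]
force: [0.7, 0.5, -0.8]
finger_gap: 0.728
gripper_force: 66.0
t 41.2 p [0.6037 0.0369 0.1722] f [ 0.7  0.5 -0.8] gap 0.728 gf 66.0 q6 -1.0
turn units [-0.01  0.02 -0.01] q6 -1.0 -> -1.0
shift units [0.3929 0.2323 0.009 ] mm [314.4 185.9   7.2] tool x [-0.77  0.64  0.  ] tool y [0.64 0.77 0.  ]
```

```bash
python3 -m pendant '[[[0.02,0.01,0,0,0,0,0.6],[0.035,0.02,0,0,0,0,0.6],[0.04,0.025,0,0,0,0,0.6],[0.04,0.025,0,0,0,0,0.6],[0.04,0.025,0,0,0,0,0.6],[0.04,0.025,0,0,0,0,0.6],[0.04,0.025,0,0,0,0,0.6],[0.04,0.025,0,0,0,0,0.6],[0.04,0.025,0,0,0,0,0.6],[0.035,0.0173,0.009,0,0,0,0.6],[0.0229,0.01,0,0,0,0,0.6],[0,0,0,0,0,0,0.6],[0,0,0,0,0,0,0.6]]]'
python3 - <<'E'
from tray import *
say(); plan(*case2w(0,0),.055,50.2); s=snap('wrist'); save(s,'w6');C=cloud(s)
for c,st in comps(s,masks(s)['grey'],C,.135,.19,300):
    P=C[c]; print(len(P),(P.mean(0)*1000).round(1),rect(P),w2case(np.array(rect(P)[:2])/1000),np.percentile(P[:,2],[5,50,95]))
E
```

```text
t: 42.55
tcp_pos: [0.4804, 0.3814, 0.163]
tool_rot: [0.34, 0.94, -0.002, 0.0]
force: [0.1, -0.7, -0.7]
finger_gap: 0.728
gripper_force: 66.0
t 42.5 p [0.4804 0.3814 0.163 ] f [ 0.1 -0.7 -0.7] gap 0.728 gf 66.0 q6 -0.38
turn units [-0.03  0.02  0.  ] q6 -0.38 -> -0.38
shift units [-0.0011  0.0002  0.1349] mm [-9.00e-01  1.00e-01  1.08e+02] tool x [-0.77  0.64  0.  ] tool y [0.64 0.77 0.  ]
27693 [466.5 392.8 160.6] [474.8 385.8 133.7  88.7 -39.8] [-0.33211281  8.05355208] [0.15854407 0.15962066 0.16449855]
```

View pics/w6.png

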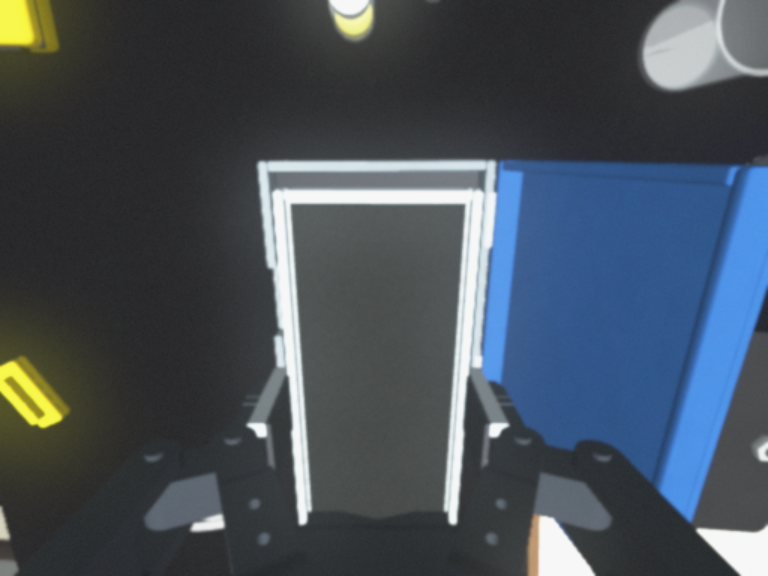

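The tray hangs level over the case (far end at (377,197), wall at (377,165)). It sits about 2 mm too far along +y, so I'll correct that and lower it.

```bash
python3 -m pendant '[[[-0.0024,0,0.01,0,0,0,0.6],[0,0,0.03,0,0,0,0.6],[0,0,0.03,0,0,0,0.6],[0,0,0.03,0,0,0,0.6],[0,0,0.02,0,0,0,0.6],[0,0,0.01,0,0,0,0.6],[0,0,0,0,0,0,0.6],[0,0,0,0,0,0,0.6]]]'
python3 - <<'E'
from tray import *
say(); plan(*case2w(0,-1),.0545,50.2); print(w2case(monitor.sense()['tcp_pos']))
E
```

```text
t: 43.4
tcp_pos: [0.4837, 0.3791, 0.0596]
tool_rot: [0.341, 0.94, -0.001, 0.001]
force: [-1.2, 0.3, -0.9]
finger_gap: 0.73
gripper_force: 66.1
t 43.4 p [0.4837 0.3791 0.0596] f [-1.2  0.3 -0.9] gap 0.73 gf 66.1 q6 -0.39
turn units [-0.01  0.02 -0.01] q6 -0.39 -> -0.39
shift units [ 0.0027 -0.0003  0.0063] mm [ 2.1 -0.2  5.1] tool x [-0.77  0.64  0.  ] tool y [0.64 0.77 0.  ]
[ 0.21569387 -3.13536513]
```

```bash
python3 -m pendant '[[[0.0022,0,0.003,0,0,0,0.6],[0,0,0.0038,0,0,0,0.6],[0,0,0,0,0,0,0.6],[0,0,0,0,0,0,0.6],[0,0,0,0,0,0,0.83],[0,0,0,0,0,0,0.83],[0,0,0,0,0,0,0.83],[0,0,-0.01,0,0,0,0.83],[0,0,-0.03,0,0,0,0.83],[0,0,-0.05,0,0,0,0.83],[0,0,-0.05,0,0,0,0.83],[0,0,-0.05,0,0,0,0.6],[0,0,0,0,0,0,0.6]]]'
python3 - <<'E'
from tray import *
say(); s=snap('wrist'); C=cloud(s); q=w2case(C)
for c,st in comps(s,(abs(q[...,0])<45)&(abs(q[...,1])<75)&masks(s)['grey'],C,.046,.063,300):
    P=C[c]; r=rect(P); print(len(P),r,w2case(r[:2]/1000),np.percentile(P[:,2],[5,50,95]))
    for a in(-60,-30,0,30,60):
        k=abs(q[c][:,1]-a)<10
        if k.sum()>20: print(a,k.sum(),np.percentile(P[k][:,2],[10,50,90]).round(4))
plan(.5423,.0927,.2,140.3)
E
```

```text
t: 44.7
tcp_pos: [0.4852, 0.3829, 0.2129]
tool_rot: [0.341, 0.94, 0.004, 0.005]
force: [1.2, 1.3, -0.1]
finger_gap: 0.599
gripper_force: 0.0
t 44.7 p [0.4852 0.3829 0.2129] f [ 1.2  1.3 -0.1] gap 0.599 gf 0.0 q6 -0.39
2109 [481.  381.2 145.3  64.  -39.9] [0.10246312 0.34568961] [0.04906711 0.05169315 0.05522809]
-60 363 [0.0494 0.0506 0.0545]
-30 189 [0.0494 0.0512 0.0549]
0 207 [0.0494 0.0515 0.0547]
30 234 [0.0495 0.0513 0.0549]
60 416 [0.0492 0.0504 0.0548]
turn units [ 0.07 -0.   13.07] q6 -0.39 -> 1.18
shift units [-0.2313  0.2875  0.0124] mm [-185.   230.     9.9] tool x [0.64 0.77 0.  ] tool y [ 0.77 -0.64  0.  ]
```

The tray is level on its ledges at (0.1, 0.3). Now the tweezers.

```bash
python3 - <<'E'
from h import *
plan(.5423,.0927,.215)
E
```

```text
shift units [-0.288  -0.2306 -0.0062] mm [-230.4 -184.5   -5. ] tool x [-0.77  0.64 -0.01] tool y [0.64 0.77 0.01]
```

```bash
python3 -m pendant '[[[-0.02,-0.015,-0.006,0.07,0,0,0.4],[-0.035,-0.028,0,0,0,0,0.4],[-0.04,-0.032,0,0,0,0,0.4],[-0.04,-0.032,0,0,0,0,0.4],[-0.04,-0.032,0,0,0,0,0.4],[-0.04,-0.032,0,0,0,0,0.4],[-0.04,-0.032,0,0,0,0,0.4],[-0.033,-0.0276,0,0,0,0,0.4]]]'
python3 -m pendant '[[[0,0,0,0,0,1,0.3],[0,0,0,0,0,1,0.3],[0,0,0,0,0,1,0.3],[0,0,0,0,0,1,0.3],[0,0,0,0,0,1,0.3],[0,0,0,0,0,1,0.3],[0,0,0,0,0,1,0.3],[0,0,0,0,0,1,0.3],[0,0,0,0,0,1,0.3],[0,0,0,0,0,1,0.3],[0,0,0,0,0,1,0.3],[0,0,0,0,0,1,0.3],[0,0,0,0,0,1,0.3],[0,0,0.04,0,0,0.07,0.3],[0,0,0.04,0,0,0,0.3],[0,0,0.04,0,0,0,0.3],[0,0,0,0,0,0,0.3],[0,0,0,0,0,0,0.3]]]'
python3 - <<'E'
from tray import *
say(); s=snap('wrist'); tray(s); plan(.5423,.0927,.018,140.3)
E
```

```text
t: 45.55
tcp_pos: [0.5397, 0.0896, 0.2117]
tool_rot: [0.341, 0.94, -0.006, -0.002]
force: [0.5, 0.2, 0.1]
finger_gap: 0.401
gripper_force: 0.0
t: 47.35
tcp_pos: [0.5391, 0.0907, 0.1161]
tool_rot: [0.905, 0.425, -0.006, 0.002]
force: [-0.1, -0.0, 0.3]
finger_gap: 0.303
gripper_force: 0.0
t 47.4 p [0.5391 0.0907 0.1161] f [-0.1 -0.   0.3] gap 0.303 gf 0.0 q6 0.67
0.006 1016 [253, 190] [550.1 102.2  10.7] [542.5  92.8 123.7   8.1  50.2]
0.0105 603 [253, 198] [542.2  92.5  12.2] [539.9  89.7  75.5   8.1  50.6]
turn units [0.02 0.09 0.  ] q6 0.67 -> 0.67
shift units [0.0035 0.0005 0.1241] mm [ 2.8  0.4 99.2] tool x [0.64 0.77 0.  ] tool y [ 0.77 -0.64  0.  ]
```

```bash
python3 -m pendant '[[[0.0035,0.0005,0.03,0,0.09,0,0.3],[0,0,0.04,0,0,0,0.3],[0,0,0.03,0,0,0,0.3],[0,0,0.018,0,0,0,0.3],[0,0,0.0075,0,0,0,0.3],[0,0,0,0,0,0,0.3],[0,0,0,0,0,0,0],[0,0,0,0,0,0,0],[0,0,0,0,0,0,0],[0,0,0,0,0,0,0],[0,0,-0.02,0,0,0,0],[0,0,-0.05,0,0,0,0],[0,0,-0.05,0,0,0,0],[0,0,-0.05,0,0,0,0],[0,0,-0.04,0,0,0,0],[0,0,0,0,0,0,0]]]' 45
python3 - <<'E'
from tray import *
say(); s=snap('wrist'); C=cloud(s)
for c,st in comps(s,masks(s)['grey'],C,.12,.23,100):
    P=C[c]; print(len(P),(P.mean(0)*1000).round(1),rect(P),np.percentile(P[:,2],[5,50,95]))
plan(*case2w(0,0),.2,140.3)
E
```

```text
t: 49.0
tcp_pos: [0.5447, 0.0925, 0.1892]
tool_rot: [0.905, 0.425, 0.005, 0.003]
force: [0.5, -0.1, -0.3]
finger_gap: 0.069
gripper_force: 44.1
t 49.0 p [0.5447 0.0925 0.1892] f [ 0.5 -0.1 -0.3] gap 0.069 gf 44.1 q6 0.66
4385 [552.8 101.6 192.2] [546.8  92.1 120.6  32.1  63.5] [0.17851835 0.18424798 0.2210105 ]
106 [528.9 109.4 229.5] [527.9 109.4  10.2   3.7  32.9] [0.22877703 0.22952771 0.22993411]
turn units [ 0.05 -0.03  0.  ] q6 0.66 -> 0.66
shift units [ 0.228  -0.2898 -0.0165] mm [ 182.4 -231.9  -13.2] tool x [0.64 0.77 0.  ] tool y [ 0.77 -0.64  0.  ]
```

```bash
python3 -m pendant '[[[0,0,0,0,0,-1,0],[0,0,0,0,0,-1,0],[0,0,0,0,0,-1,0],[0,0,0,0,0,-1,0],[0,0,0,0,0,-1,0],[0,0,0,0,0,-1,0],[0,0,0,0,0,-1,0],[0,0,0,0,0,-1,0],[0,0,0,0,0,-1,0],[0,0,0,0,0,-1,0],[0,0,0,0,0,-1,0],[0,0,0,0,0,-1,0],[0,0,0,0,0,-1,0],[0,0,0,0,0,-0.08,0],[0,0,0,0,0,0,0]]]'
python3 - <<'E'
from h import *
say();plan(*case2w(0,0),.18,50.2)
E
```

```text
t: 50.55
tcp_pos: [0.5409, 0.0925, 0.1831]
tool_rot: [0.341, 0.94, -0.001, -0.0]
force: [0.3, 0.9, -0.1]
finger_gap: 0.07
gripper_force: 44.1
t 50.5 p [0.5409 0.0925 0.1831] f [ 0.3  0.9 -0.1] gap 0.07 gf 44.1 q6 -0.91
turn units [-0.01 -0.   -0.01] q6 -0.91 -> -0.91
shift units [0.2881 0.2292 0.0039] mm [230.5 183.4   3.1] tool x [-0.77  0.64  0.  ] tool y [0.64 0.77 0.  ]
```

```bash
python3 -m pendant '[[[0.02,0.015,0,0,0,0,0],[0.036,0.028,0,0,0,0,0],[0.04,0.032,0,0,0,0,0],[0.04,0.032,0,0,0,0,0],[0.04,0.032,0,0,0,0,0],[0.04,0.032,0,0,0,0,0],[0.04,0.032,0,0,0,0,0],[0.0321,0.0262,0,0,0,0,0],[0,0,0,0,0,0,0],[0,0,0.03,0,0,0,0],[0,0,0.03,0,0,0,0],[0,0,0.03,0,0,0,0],[0,0,0.02,0,0,0,0],[0,0,0,0,0,0,0],[0,0,0,0,0,0,0]]]'
python3 - <<'E'
from tray import *
say(); s=snap('wrist'); save(s,'w7');plan(*case2w(0,0),.068,50.2); print(w2case(monitor.sense()['tcp_pos']))
E
```

```text
t: 52.05
tcp_pos: [0.4821, 0.3802, 0.0958]
tool_rot: [0.341, 0.94, -0.001, 0.001]
force: [0.7, 0.1, -0.3]
finger_gap: 0.07
gripper_force: 44.1
t 52.0 p [0.4821 0.3802 0.0958] f [ 0.7  0.1 -0.3] gap 0.07 gf 44.1 q6 -0.39
turn units [ 0.01  0.02 -0.  ] q6 -0.39 -> -0.39
shift units [ 0.0016 -0.0008  0.0356] mm [ 1.3 -0.6 28.5] tool x [-0.77  0.64  0.  ] tool y [0.64 0.77 0.  ]
[ 0.60930737 -1.26909847]
```

View pics/w7.png

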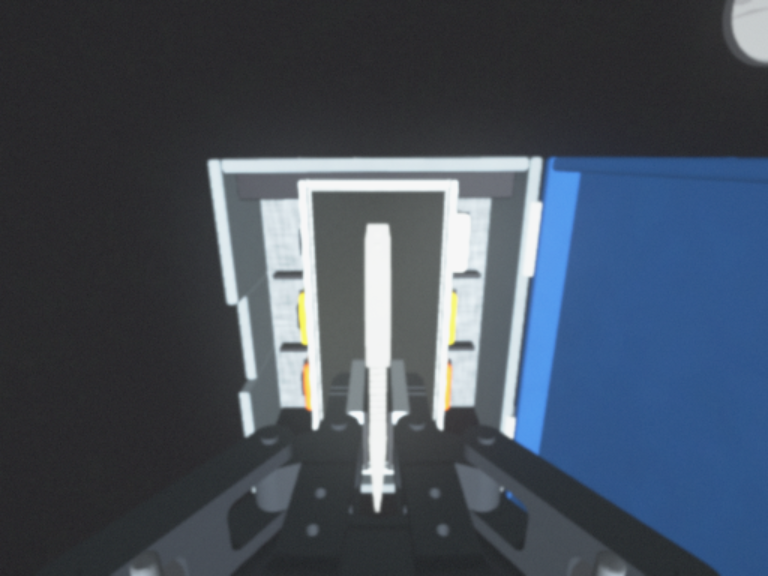

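The tweezers are centred over the tray (wide end (377,230), tip (377,505), tray walls at x 310 and 450). Lower and release.

```bash
python3 -m pendant '[[[0.0014,0,0.015,0,0,0,0],[0,0,0.012,0,0,0,0],[0,0,0.008,0,0,0,0],[0,0,0,0,0,0,0],[0,0,0,0,0,0,0]]]'
python3 - <<'E'
from h import *
say()
E
```

```text
t: 52.6
tcp_pos: [0.481, 0.3815, 0.0677]
tool_rot: [0.34, 0.94, -0.0, 0.001]
force: [-0.3, -0.9, 0.0]
finger_gap: 0.067
gripper_force: 44.2
t 52.6 p [0.481  0.3815 0.0677] f [-0.3 -0.9  0. ] gap 0.067 gf 44.2 q6 -0.39
```

```bash
python3 -m pendant '[[[0,0,0,0,0,0,0.25],[0,0,0,0,0,0,0.25],[0,0,0,0,0,0,0.25],[0,0,-0.01,0,0,0,0.25],[0,0,-0.04,0,0,0,0.25],[0,0,-0.05,0,0,0,0.25],[0,0,-0.05,0,0,0,0.2],[0,0,-0.05,0,0,0,0.1],[0,0,-0.05,0,0,0,0],[0,0,-0.04,0,0,0,0],[0,0,0,0,0,0,0],[0,0,0,0,0,0,0]]]'
python3 - <<'E'
from tray import *
say(); s=snap('wrist'); C=cloud(s); q=w2case(C)
for c,st in comps(s,(abs(q[...,0])<26)&(abs(q[...,1])<66)&masks(s)['grey'],C,.056,.075,60):
    P=C[c]; r=rect(P); print(len(P),r,w2case(r[:2]/1000),np.percentile(P[:,2],[5,50,95]))
for k in('orange','yellow'):
  for c,st in comps(s,masks(s)[k],C,.01,.05,20): print(k,(C[c].mean(0)*1000).round())
sel=(C[...,2]>.02)&(q[...,0]>125)&(q[...,0]<220)&(q[...,1]>-90)&(q[...,1]<60); P=C[sel]; print('behind',len(P), q[sel].min(0),q[sel].max(0),P[:,2].max() if len(P) else 0)
plan(*case2w(142,-45),.30,50.2)
E
```

```text
t: 53.8
tcp_pos: [0.4808, 0.3817, 0.3013]
tool_rot: [0.34, 0.94, 0.001, 0.002]
force: [-0.1, 0.8, -0.3]
finger_gap: 0.001
gripper_force: 0.0
t 53.8 p [0.4808 0.3817 0.3013] f [-0.1  0.8 -0.3] gap 0.001 gf 0.0 q6 -0.39
427 [480.  381.3 122.3   6.9 -39.7] [-0.46081823  1.17798411] [0.05648844 0.06119109 0.0633399 ]
orange [488. 325.  22.]
yellow [211. 329.  30.]
yellow [455. 352.  22.]
yellow [506. 411.  22.]
yellow [376. 109.  15.]
behind 580 [151.32687371 -11.49276274] [190.58617221  24.2110084 ] 0.10783176997210792
turn units [-0.01  0.01  0.01] q6 -0.39 -> -0.39
shift units [-0.0576  0.1779 -0.0003] mm [-46.1 142.3  -0.3] tool x [-0.77  0.64  0.  ] tool y [0.64 0.77 0.  ]
```

Tweezers lie in the tray at (-0.5, 1.2). Next I go over and behind the lid, clear of the flask.

```bash
python3 -m pendant '[[[-0.01,0.03,0,0,0,0,0],[-0.012,0.04,0,0,0,0,0],[-0.012,0.04,0,0,0,0,0],[-0.012,0.04,0,0,0,0,0],[-0.0116,0.0279,0,0,0,0,0],[0,0,0,0,0,0,0],[0,0,0.03,0,0,0,0],[0,0,0.04,0,0,0,0],[0,0,0.04,0,0,0,0],[0,0,0.03,0,0,0,0],[0,0,0.03,0,0,0,0],[0,0,0,0,0,0,0],[0,0,0,0,0,0,0]]]'
python3 - <<'E'
from lid import *
say(); lid('scene'); print(w2case(monitor.sense()['tcp_pos']))
E
```

```text
t: 55.15
tcp_pos: [0.6062, 0.4609, 0.1631]
tool_rot: [0.34, 0.94, -0.001, -0.0]
force: [0.5, 0.4, 1.1]
finger_gap: -0.003
gripper_force: 0.0
t 55.1 p [0.6062 0.4609 0.1631] f [0.5 0.4 1.1] gap -0.003 gf 0.0 q6 -0.37
scene lid angle 1.785 2813 mean [ 93.3 122.5] min [65. 60.] max [131. 188.]
[142.61147509 -45.28821974]
```

```bash
python3 -m pendant '[[[0,-0.012,0,0,0,0,0],[0,-0.012,0,0,0,0,0],[0,-0.01,0,0,0,0,0],[0,-0.01,0,0,0,0,0],[0,-0.01,0,0,0,0,0],[0,-0.01,0,0,0,0,0],[0,-0.01,0,0,0,0,0],[0,-0.01,0,0,0,0,0],[0,-0.01,0,0,0,0,0],[0,-0.01,0,0,0,0,0],[0,0,0,0,0,0,0]]]'
python3 - <<'E'
from lid import *
say(); lid('scene'); lid('top'); print(w2case(monitor.sense()['tcp_pos']))
E
```

```text
t: 56.3
tcp_pos: [0.5526, 0.396, 0.1633]
tool_rot: [0.34, 0.94, -0.002, -0.0]
force: [-0.4, 1.1, 0.3]
finger_gap: -0.001
gripper_force: 0.0
t 56.3 p [0.5526 0.396  0.1633] f [-0.4  1.1  0.3] gap -0.001 gf 0.0 q6 -0.42
scene lid angle 1.17 1677 mean [ 50.9 127.6] min [16. 63.] max [ 80. 189.]
top lid angle 1.146 291 mean [ 47.4 142.6] min [19. 66.] max [ 80. 190.]
[ 58.41152498 -45.14933337]
```

```bash
python3 -m pendant '[[[0,-0.011,-0.002,0,0,0,0],[0,-0.011,-0.002,0,0,0,0],[0,-0.011,-0.002,0,0,0,0],[0,-0.011,-0.002,0,0,0,0],[0,-0.0108,0.0083,0,0,0,0],[0,-0.0108,0.0083,0,0,0,0],[0,-0.0108,0.0083,0,0,0,0],[0,-0.0079,0.0113,0,0,0,0],[0,-0.0079,0.0113,0,0,0,0],[0,-0.0079,0.0113,0,0,0,0],[0,-0.005,0.013,0,0,0,0],[0,-0.005,0.013,0,0,0,0],[0,0,0,0,0,0,0]]]'
python3 - <<'E'
from lid import *
say(); lid('scene'); lid('top'); print(w2case(monitor.sense()['tcp_pos']))
E
```

```text
t: 57.7
tcp_pos: [0.4964, 0.329, 0.1005]
tool_rot: [0.34, 0.94, -0.002, -0.001]
force: [-0.9, -0.4, 0.7]
finger_gap: -0.001
gripper_force: 0.0
t 57.7 p [0.4964 0.329  0.1005] f [-0.9 -0.4  0.7] gap -0.001 gf 0.0 q6 -0.48
scene lid angle 0.081 2120 mean [-10.7  85.2] min [-79.  71.] max [ 68. 171.]
top lid angle 0.095 1297 mean [ 7.4 81.9] min [-63.  61.] max [68. 93.]
[-28.61260153 -45.52411346]
```

Nearly shut. I'll press it down gently.

```bash
python3 -m pendant '[[[0,-0.003,0.006,0,0,0,0],[0,0,0.005,0,0,0,0],[0,0,0.004,0,0,0,0],[0,0,0,0,0,0,0],[0,0,0,0,0,0,0]]]'
python3 - <<'E'
from h import *
say()
E
```

```text
t: 58.3
tcp_pos: [0.4964, 0.328, 0.0905]
tool_rot: [0.34, 0.94, -0.0, 0.001]
force: [-0.2, -0.2, 0.1]
finger_gap: -0.002
gripper_force: 0.0
t 58.3 p [0.4964 0.328  0.0905] f [-0.2 -0.2  0.1] gap -0.002 gf 0.0 q6 -0.48
```

```bash
python3 -m pendant '[[[0,0,0.0015,0,0,0,0],[0,0,0.0015,0,0,0,0],[0,0,0,0,0,0,0],[0,0,0,0,0,0,0]]]'
python3 - <<'E'
from h import *
say()
E
```

```text
t: 58.7
tcp_pos: [0.4967, 0.3281, 0.09]
tool_rot: [0.34, 0.94, 0.0, 0.001]
force: [-2.4, -0.7, 9.4]
finger_gap: -0.001
gripper_force: 4.9
t 58.7 p [0.4967 0.3281 0.09  ] f [-2.4 -0.7  9.4] gap -0.001 gf 4.9 q6 -0.48
```

The lid is on its stop, with 9 N of contact force. I'll back off and check everything.

```bash
python3 -m pendant '[[[0,0,-0.02,0,0,0,0],[0,0,-0.05,0,0,0,0],[0,0,-0.05,0,0,0,0],[0,0,-0.05,0,0,0,0],[0,-0.03,-0.04,0,0,0,0],[0,-0.05,0,0,0,0,0],[0,-0.05,0,0,0,0,0],[0,-0.05,0,0,0,0,0],[0,-0.05,0,0,0,0,0],[0,0,0,0,0,0,0],[0,0,0,0,0,0,0],[0,0,0,0,0,0,0]]]'
python3 - <<'E'
from lid import *
say(); s=lid('top'); C=cloud(s); q=w2case(C); m=masks(s)['blue']&(abs(q[...,0])<62)&(abs(q[...,1])<78)&(C[...,2]>.06)
print('slope',np.polyfit(q[m][:,0],C[m][:,2]*1000,1).round(3)); save(lid('scene'),'s4')
for c,st in comps(s,masks(s)['red'],C,.013,.03,60): print(rect(C[c]),C[c][:,2].mean())
E
```

```text
t: 59.9
tcp_pos: [0.3799, 0.1872, 0.2567]
tool_rot: [0.34, 0.94, 0.0, 0.002]
force: [1.6, -0.4, 0.2]
finger_gap: 0.003
gripper_force: 0.0
t 59.9 p [0.3799 0.1872 0.2567] f [ 1.6 -0.4  0.2] gap 0.003 gf 0.0 q6 -0.68
top lid angle 0.0 2549 mean [-1.7 76.5] min [-67.  61.] max [64. 85.]
slope [-1.0000e-03  7.6499e+01]
scene lid angle 3.122 2579 mean [-6.8 77.6] min [-67.  63.] max [68. 82.]
[622.  227.3  78.3  18.3 -30.7] 0.01980575954027829
```

View pics/s4.png

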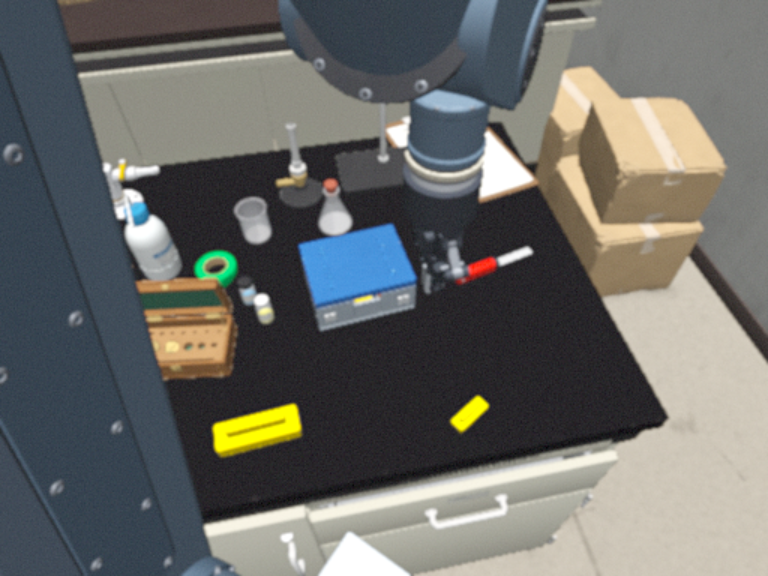

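The lid is flat shut (357,262) with its top at 76.5 mm. The opener lies on the bench at (495,265), the flask (334,212) and beaker (254,220) are where they were, and the gripper touches nothing.

```bash
python3 -c "
from station import job
print(job.sign_off())"
```

```text
the job is handed in; nothing more can be done
None
```

The job is handed in at about 60 s of the 210 s allowed: the lid was levered open with the opener and is now shut on all three cassettes, the tray and the tweezers (there was no marker); the opener lies clear on the bench, and the glassware showed no movement in the last picture. The sign-off returned no verdict.

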